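# Dispense one glass plate from a sprung magazine onto the levelling table

## Task

Get a gel ready to cast: slide the top glass plate out through the slot of the sprung plate magazine, leaving the plates beneath it in the magazine, and take it across to the levelling table. Lay it flat there, snug in the corner of the L-shaped stop with its long side and its far short side both touching the stop, and let go; do not let the glass drop, and leave the timer, the petri dish and the small beaker where they are.

Things in the scene. Friction and masses are not known exactly. Their poses are not given: they have to be found in the camera images.
- magazine: Sprung plate magazine, fixed: grey sheet-metal box 107 x 68 mm, 55 mm high, on a base 134 x 104 x 8 mm. Origin on the bench below the middle of the stack, z up; its slot end faces its own -x, roughly to the robot (turned up to 0.5 rad). A sprung follower pushes four plates up against two lips along the long sides, so the top plate cannot be lifted out. Closed at the back (+x).
- window (a point): Centre of the top plate's upper face as it lies in the magazine, 52 mm above the bench. Window between the lips: y -23 to +23 mm, full length; lips 3 mm thick, tops at 55 mm. Press here with closed fingertips (3 to 8 N), drag to the magazine's -x. The stack stays up until pressed with about 8 N, then sinks 1 mm per N; sunk over 2 mm (10 N) the top plate too hits the gate and jams.
- slot (a point): Middle of the upper edge of the gate, outer face, at the magazine's -x end (x -54 mm, 44 mm above the bench). The gate blocks all plates but the top one; the slot over it is 8 mm high and open upwards between the lips. A plate pinched by its protruding end pulls out level with 1 to 3 N and is free once its centre is 105 mm from the magazine's origin; the next plate then rises 6 mm.
- plate_1: The top plate, to be dispensed: frosted glass 100 x 60 x 6 mm, about 0.09 kg, siliconised, so very slippery on the others. Origin at its centre (half-way up); x along its 100 mm, y along its 60 mm, z up. At first it lies in the magazine, axes along the magazine's, centre 49 mm above the bench.
- levelling_table: Small fixed aluminium table on three feet, top 30 mm above the bench, turned up to 0.5 rad. Origin on the bench below the centre of the plate's final place: home there, the plate's centre is at x = 0, y = 0, 33 mm above the bench, axes along the table's. Rear part x -4 to +66, y -60 to +48 mm. Bullseye level, 18 mm across, 5 mm high, at x +10, y -50 mm.
- corner (a point): Inner corner of the dark steel L-shaped stop on the table, at table x +50, y +30 mm, at the table's top face. The stop is 5 mm high. Its short-side bar has its face at x = +50 mm (y -26 to +38 mm), its long-side bar has its face at y = +30 mm (x +4 to +50 mm); bars 8 mm wide.
- tongue (a point): Middle of the near edge of the table's narrow front part: a tongue 32 mm wide (y -16 to +16 mm) and 8 mm thick from table x -60 to -4 mm, on one foot 20 mm across at x -48 mm, so that fingers holding the plate's near end across its 60 mm can pass down on either side of it.
- plate_2: Second plate of the stack, same size, origin at its centre; stays in the magazine (1 mm play to gate and back).
- plate_3: Third plate of the stack, same size, origin at its centre; stays in the magazine.
- plate_4: Lowest plate of the stack, same size, origin at its centre; stays in the magazine.
- timer: Bystander: white lab timer, 62 x 62 x 20 mm, origin under its centre.
- petri_dish: Bystander: closed petri dish, 58 mm across, 15 mm high, origin under its centre.
- small_beaker: Bystander: 50 ml beaker, 46 mm across, 57 mm high, origin under its centre.
There are look-alikes about, which are no part of the job. Leave any brown look-alike of the plate_1 alone.

How it is judged:
By the outcome, as a careful person would: the job done as asked, in the order asked, and still so for the second after the job is handed in, with the robot touching nothing.
It also fails if it takes over 48 s, if anything falls off the work surface, if the arm or the gripper's body presses on something with over 40 N, if the wrist force passes 120 N, or if a joint passes its speed limit or range.

## Robot

A 7-joint arm with a two-finger parallel gripper is mounted at the origin on a cart in front of the work surface, level with it; the furniture and walls round the work are solid. World frame = base frame: x ahead of the robot, y to its left, z up, the work surface at z = 0. Lengths are in mm, angles in rad, forces in N, time in s.
With the tool pointing down it reaches from about 400 to 875 mm from the base axis. Payload 4.4 kg.
Tool frame: the origin (TCP) lies at the very end of the fingers, on their centre line; the grasp point (between the pads) lies 19 mm behind it; y points along the fingers, z is the direction in which the jaws open and shut, and the axes are right-handed (so a half turn about y gives the same grasp; the last joint's range is limited). The gripper opens to 85 mm and grips with 20 to 120 N. Pads are 22 mm wide; open, the fingers measure 114 mm over their backs; the gripper's body (76 mm by 85 mm) begins 54 mm behind the grasp point. The pads swing forward as they close: fully open they stand 13 mm farther back than shut.
Start: joints at [-1.29, 0.628, 0.038, 1.517, -0.027, 0.996, -0.02], TCP at [220.905, 611.325, 231.313] pointing down, gripper open.
Joint ranges: [-3.06, 3.06], [-0.37, 2.12], [-1.25, 1.32], [0.18, 2.47], [-1.1, 4.24], [0.23, 1.98], [-2.94, 2.94]. Speed limits (rad/s): [2.57, 2.57, 3.14, 3.14, 3.14, 3.14, 3.14].

## Interface

Orientations are given as [roll, pitch, yaw] about the fixed x, y, z axes, in that order (R = Rz(yaw) Ry(pitch) Rx(roll)).
In Python, from cell import read_state, get_image, finish_job gives the robot as it stands. The module is installed in compiled form; this text tells all that it offers.
- The arm moves only by the tool servo_tool, never from a script. Its argument "increments" is a list of rows, each an object of numbers: "dx", "dy", "dz": the shift along the world's x, y, z in cm; "ax", "ay", "az": the turn, a rotation vector about the world's x, y, z in rad; "claw": the closure, from -1 (fully open) to 1 (shut). A call has 1 to 8 rows; each row is the pose to reach, as a shift and turn from the pose commanded when the call began; what a row does not reach only later rows make up. A row lasts 1/12 s, in which the tool goes at most 41.7 mm and 7.16 degrees, less where a joint would pass 70% of its speed; a pose out of reach is approached as far as the arm can. A call with a gripper value outside its range is refused whole. The fingers move at their own pace and stop on an object; the grip force is fixed at half the most. Time passes only in rows, so rows that repeat a pose let the fingers close. It gives the time, the measured TCP pose, the force and the opening at its end, in the units of the state.
- read_state(): the state, without advancing time (a new reading comes with each control period).
- get_image(name): name is "scene" or "top" or "wrist"; returns a dict with "color" (480x640x3 uint8, red, green, blue), "fov_y" (degrees; the focal length in pixels is half the picture's height over the tangent of half this angle, whatever the lens; pixels are square), "cx", "cy" (the principal point, pixels), "R" (3x3) and "t" (3): a world point X has camera coordinates R X + t. Camera axes: x right, y down, z forward; pixel columns grow to the right and rows downward; lengths in mm; the calibration is good to about 2 mm. A picture is of the moment at which its call begins. There is no depth.
- finish_job(): hands the job in, once; it reports no verdict.
The state is a dict: "clock": time; "qpos": joint angles; "qd": joint speeds; "tau": joint torques, N m; "eef_pos": TCP position; "tool_rot": TCP orientation; "force": force on the tool from outside, world axes, zero at the start; "torque": the same for the moment, N m; "width": finger opening in mm.
Only numpy, scipy, OpenCV 4.12 (cv2) and the standard library are available. Lean on these libraries where they do the work, as an engineer would, in place of code of your own. Each camera call takes 0.05 s, during which the arm holds its last target.

## Working session

There is one attempt and no reset: what is moved stays moved. The work goes in short steps, Python scripts to look and compute and a tool call to move; the robot and the scene stay as the last step left them, time stands still between calls to the robot, and variables do not carry over. Pictures are saved under pics/ and viewed, and the job is handed in when it is done.

Besides the shell and the picture viewer there is one more tool, called after "Emit:" by a JSON object that holds its "name" and its "arguments". servo_tool: Moves the arm, as the interface text tells. Its arguments: {"type":"object","properties":{"increments":{"type":"array","items":{"type":"object","properties":{"dx":{"type":"number"},"dy":{"type":"number"},"dz":{"type":"number"},"ax":{"type":"number"},"ay":{"type":"number"},"az":{"type":"number"},"claw":{"type":"number"}}}}},"required":["increments"]}

```bash
mkdir -p pics
cat > h.py <<'E'
import numpy as np, cv2
from cell import read_state, get_image, finish_job
def cam(n):
    d=get_image(n); d['f']=240/np.tan(np.radians(d['fov_y'])/2); d['R']=np.array(d['R']); d['t']=np.array(d['t']); return d
def ray(d,u,v,z):
    c=-d['R'].T@d['t']; r=d['R'].T@np.array([(u-d['cx'])/d['f'],(v-d['cy'])/d['f'],1]); return c+r*(z-c[2])/r[2]
def proj(d,X):
    p=d['R']@np.array(X,float)+d['t']; return np.array([d['cx']+d['f']*p[0]/p[2], d['cy']+d['f']*p[1]/p[2]])
def save(d,n): cv2.imwrite('pics/'+n+'.png',cv2.cvtColor(d['color'],cv2.COLOR_RGB2BGR))
E
python3 - <<'E'
from h import *
import pickle
for n in ['scene','top','wrist']:
    d=cam(n); save(d,n+'0'); pickle.dump(d,open(n+'0.pkl','wb')); print(n,d['fov_y'],-d['R'].T@d['t'])
s=read_state();print(s)
E
```

```text
scene 54.44270863294691 [-79.30977456 511.30834783 395.94348901]
top 53.29989093548781 [ 445.65713942   80.23344899 1028.80542206]
wrist 58.04105601988665 [148.83377693 637.14759591 373.7365962 ]
{'clock': 0.15, 'qpos': array([-1.28978013,  0.62913931,  0.03849107,  1.51809284, -0.027012  ,
        0.99629223, -0.01999728]), 'qd': array([ 1.99650322e-05, -1.69246877e-03, -8.94074323e-04, -2.61435226e-03,
       -2.23383306e-03, -1.22495574e-03,  3.81928704e-04]), 'tau': array([ 9.04163589e-04, -5.63801229e+01,  1.22754313e+00, -1.93650824e+01,
        1.10547568e-02,  7.43499870e-03, -2.59397530e-05]), 'eef_pos': array([220.77466079, 610.88219835, 230.61199564]), 'tool_rot': array([-1.57220887e+00, -2.06563350e-05, -3.46853486e-01]), 'force': array([ 0.01889142, -0.3995495 ,  0.18797922]), 'torque': array([-0.03058361,  0.00942158, -0.0128401 ]), 'width': 85.26861254065956}
```

View pics/scene0.png

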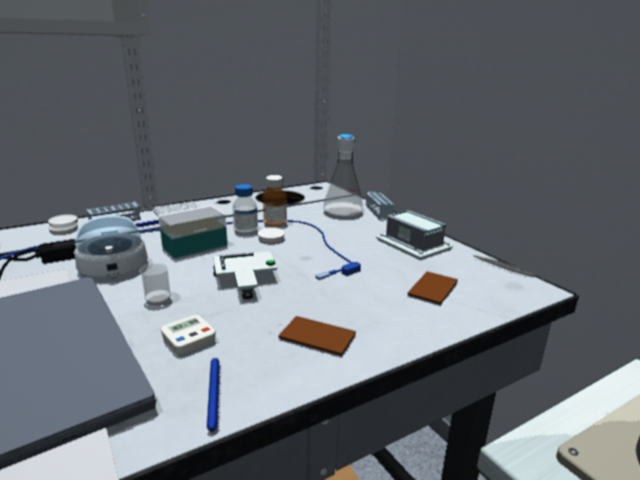

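View pics/top0.png

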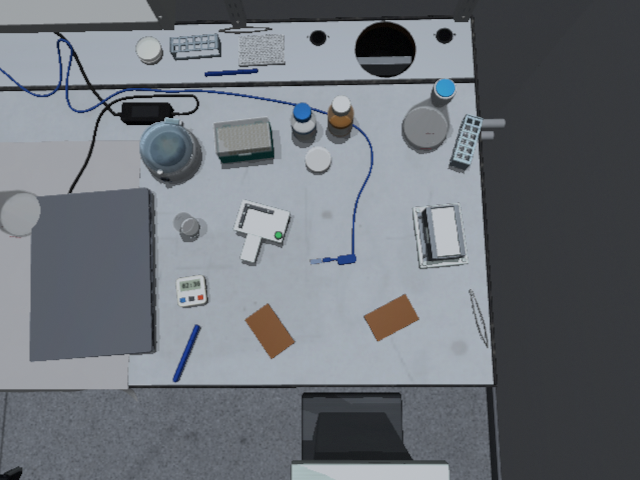

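View pics/wrist0.png

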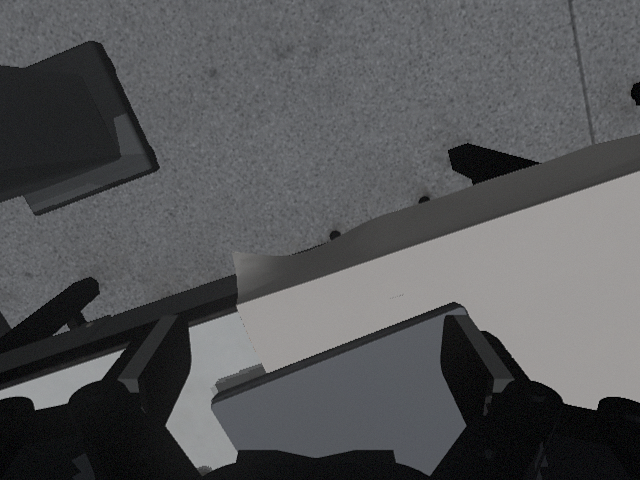

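Run:
```python
from h import *
import pickle
d=pickle.load(open('top0.pkl','rb'));im=cv2.cvtColor(d['color'],cv2.COLOR_RGB2BGR)
a=cv2.resize(im[195:275,405:475],None,fx=7,fy=7,interpolation=cv2.INTER_CUBIC)
b=cv2.resize(im[190:270,225:300],None,fx=7,fy=7,interpolation=cv2.INTER_CUBIC)
cv2.imwrite('pics/mag.png',a);cv2.imwrite('pics/tab.png',b)
s=pickle.load(open('scene0.pkl','rb'));im2=cv2.cvtColor(s['color'],cv2.COLOR_RGB2BGR)
cv2.imwrite('pics/mag2.png',np.vstack([cv2.resize(im2[200:260,370:460],None,fx=6,fy=6,interpolation=cv2.INTER_CUBIC),cv2.resize(im2[240:305,205:295],None,fx=6,fy=6,interpolation=cv2.INTER_CUBIC)])[:, :])
for z,u,v in [(0,443,235),(0,262,228),(0,192,291),(0,189,228),(0,270,331),(0,391,317)]: print(u,v,ray(d,u,v,z))
```

```text
443 235 [ 617.92874694 -169.41160675    0.        ]
262 228 [637.51347509 224.28851852   0.        ]
192 291 [500.88431289 374.1498016    0.        ]
189 228 [639.22203618 385.79030109   0.        ]
270 331 [415.32363155 204.52941372   0.        ]
391 317 [443.234819   -51.81984147   0.        ]
```

View pics/mag.png

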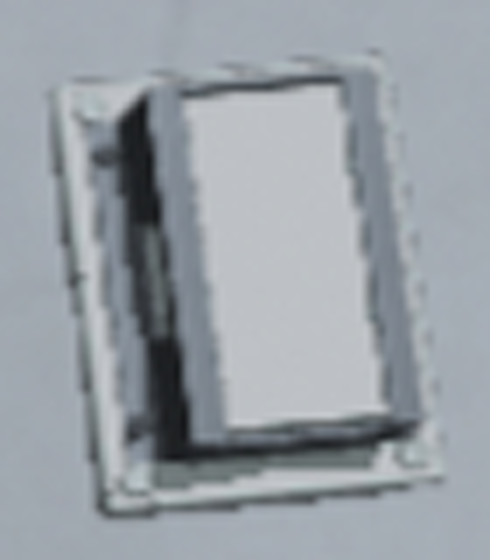

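View pics/tab.png

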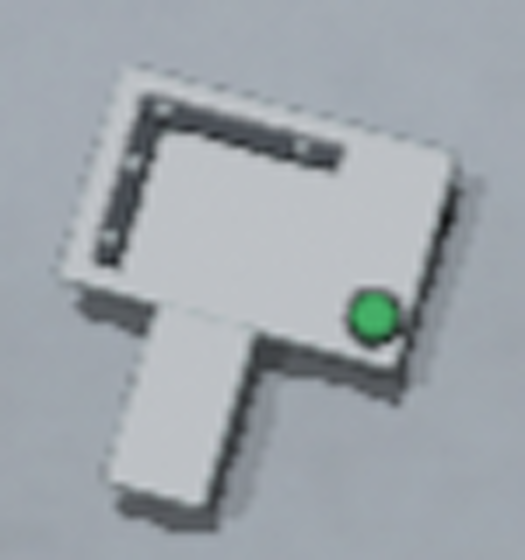

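View pics/mag2.png

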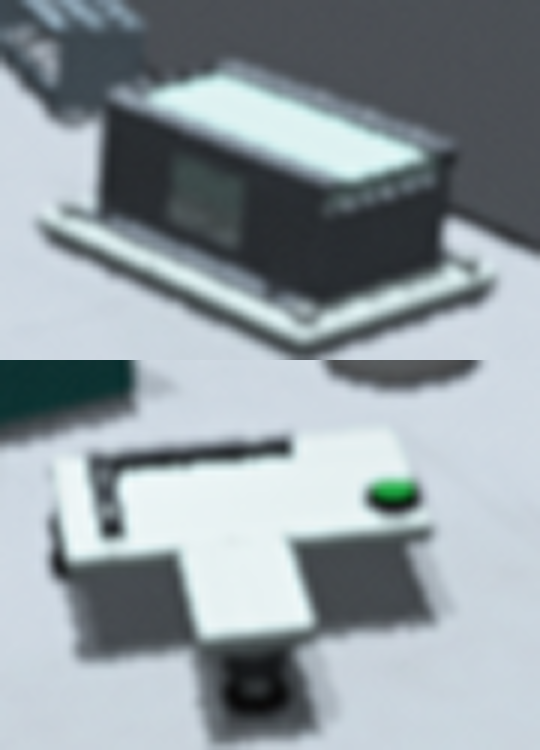

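```bash
cat > fit.py <<'E'
from h import *
import pickle
d=pickle.load(open('top0.pkl','rb'))
def up(p,o): return ((p[0]+.5)/7-.5+o[0],(p[1]+.5)/7-.5+o[1])
def rigid(L,W):
    L=np.array(L,float);W=np.array(W)[:,:2];lc=L.mean(0);wc=W.mean(0);A=(L-lc);B=(W-wc)
    th=np.arctan2((A[:,0]*B[:,1]-A[:,1]*B[:,0]).sum(),(A*B).sum()); R=np.array([[np.cos(th),-np.sin(th)],[np.sin(th),np.cos(th)]])
    t=wc-R@lc; print('th',th,'t',t); print('res',(W-(L@R.T+t)).round(1).tolist()); return th,t,R
if __name__=='__main__':
    print('table')
    o=(225,190); T=[((130,70),30,(66,48)),((455,150),30,(66,-60)),((65,275),30,(-4,48)),((108,487),30,(-60,16)),((208,507),30,(-60,-16)),((162,134),35,(50,30)),((342,168),35,(50,-26)),((98,262),35,(4,38)),((372,316),35,(10,-50))]
    rigid([q[2] for q in T],[ray(d,*up(q[0],o),q[1]) for q in T])
    print('mag base')
    o=(405,195); T=[((56,88),8,(67,52)),((380,52),8,(67,-52)),((445,475),8,(-67,-52)),((105,512),8,(-67,52))]
    rigid([q[2] for q in T],[ray(d,*up(q[0],o),q[1]) for q in T])
    print('mag top')
    T=[((150,88),55,(53.5,34)),((368,68),55,(53.5,-34)),((418,425),55,(-53.5,-34)),((192,450),55,(-53.5,34)),((182,97),55,(53.5,23)),((342,82),55,(50,-23)),((388,415),52,(-50,-23)),((226,430),52,(-50,23))]
    rigid([q[2] for q in T],[ray(d,*up(q[0],o),q[1]) for q in T])
E
python3 fit.py
```

```text
table
th -0.2685721712657119 t [619.81989572 234.57374216]
res [[-1.6, -1.7], [0.8, 2.1], [2.0, -1.6], [-0.7, -0.0], [1.5, 0.4], [-2.8, 0.3], [0.8, -0.9], [-0.1, -0.8], [0.0, 2.2]]
mag base
th 0.0908560276133303 t [ 617.73346783 -160.54261156]
res [[-1.1, -2.1], [-0.3, 1.1], [1.2, 0.7], [0.2, 0.3]]
mag top
th 0.08764635156813812 t [ 616.54272178 -160.76898883]
res [[0.7, -1.7], [0.1, 1.7], [0.2, 2.3], [-0.6, 0.1], [-3.1, -0.0], [0.4, -1.1], [1.1, -1.3], [1.1, -0.0]]
```

Candidates for the plate: white glass in the grey magazine (top px 445,232), brown look-alikes at (270,331) and (391,317), and the timer at (192,291). The description fits the one in the magazine, and the close crop confirms it. I'll go past the table first and look from above with the wrist camera.

Emit:
{"name": "servo_tool", "arguments": {"increments": [{"dx": 4,"dy": -3.3,"az": 0.08,"claw": 1},{"dx": 8,"dy": -6.6,"az": 0.08,"claw": 1},{"dx": 12,"dy": -9.9,"az": 0.08,"claw": 1},{"dx": 15,"dy": -12.5,"az": 0.08,"claw": 1},{"dx": 18,"dy": -15,"az": 0.08,"claw": 1},{"dx": 21,"dy": -17.5,"az": 0.08,"claw": 1},{"dx": 24,"dy": -20,"az": 0.08,"claw": 1},{"dx": 27,"dy": -22.5,"az": 0.08,"claw": 1}]}}

```text
invalid input at $.increments[0]: expected keys dx, dy, dz, ax, ay, az, claw
```

Emit:
{"name": "servo_tool", "arguments": {"increments": [{"dx": 3.3,"dy": -2.5,"claw": 1},{"dx": 6.6,"dy": -5,"claw": 1},{"dx": 10,"dy": -7.6,"claw": 1},{"dx": 13.4,"dy": -10.2,"claw": 1},{"dx": 16.7,"dy": -13,"claw": 1},{"dx": 20.2,"dy": -17,"claw": 1},{"dx": 20.2,"dy": -17,"claw": 1}]}}

```text
invalid input at $.increments[0]: expected keys dx, dy, dz, ax, ay, az, claw
```

All seven keys are required in each row.

Emit:
{"name": "servo_tool", "arguments": {"increments": [{"dx": 4,"dy": -3.3,"dz": 0,"ax": 0,"ay": 0,"az": 0.08,"claw": 1},{"dx": 7,"dy": -5.8,"dz": 0,"ax": 0,"ay": 0,"az": 0.08,"claw": 1},{"dx": 10,"dy": -8.3,"dz": 0,"ax": 0,"ay": 0,"az": 0.08,"claw": 1},{"dx": 13,"dy": -10.8,"dz": 0,"ax": 0,"ay": 0,"az": 0.08,"claw": 1},{"dx": 16,"dy": -13.3,"dz": 0,"ax": 0,"ay": 0,"az": 0.08,"claw": 1},{"dx": 19,"dy": -15.9,"dz": 0,"ax": 0,"ay": 0,"az": 0.08,"claw": 1},{"dx": 22,"dy": -18.5,"dz": 0,"ax": 0,"ay": 0,"az": 0.08,"claw": 1},{"dx": 25,"dy": -21,"dz": 0,"ax": 0,"ay": 0,"az": 0.08,"claw": 1}]}}

```text
clock: 0.82
eef_pos: [472.1, 399.5, 231.1]
tool_rot: [-1.571, 0.0, -0.267]
force: [-0.1, -0.0, -0.0]
width: -0.3
```

Emit:
{"name": "servo_tool", "arguments": {"increments": [{"dx": 3.1,"dy": -2.6,"dz": 0,"ax": 0,"ay": 0,"az": 0,"claw": 1},{"dx": 6.3,"dy": -5.2,"dz": 0,"ax": 0,"ay": 0,"az": 0,"claw": 1},{"dx": 9.5,"dy": -7.8,"dz": 0,"ax": 0,"ay": 0,"az": 0,"claw": 1},{"dx": 12.7,"dy": -10.5,"dz": 0,"ax": 0,"ay": 0,"az": 0,"claw": 1},{"dx": 15.9,"dy": -13.2,"dz": 0,"ax": 0,"ay": 0,"az": 0,"claw": 1},{"dx": 19,"dy": -15.9,"dz": 0,"ax": 0,"ay": 0,"az": 0,"claw": 1},{"dx": 22,"dy": -18.5,"dz": 0,"ax": 0,"ay": 0,"az": 0,"claw": 1},{"dx": 22,"dy": -18.5,"dz": 0,"ax": 0,"ay": 0,"az": 0,"claw": 1}]}}

```text
clock: 1.48
eef_pos: [697.3, 204.8, 230.3]
tool_rot: [-1.577, -0.007, -0.279]
force: [-0.7, -2.8, 0.1]
width: -0.1
```

Run:
```python
from h import *
import pickle
d=cam('wrist'); save(d,'w1'); pickle.dump(d,open('w1.pkl','wb')); print(-d['R'].T@d['t'],d['R'])
for z,l in [(30,'x')]:
    th=-.2686;R=np.array([[np.cos(th),-np.sin(th)],[np.sin(th),np.cos(th)]])
    for q in [(66,48),(66,-60),(-60,16),(50,30)]: print(q,proj(d,list(R@q+[619.8,234.6])+[30]))
```

```text
[623.12842981 227.14463901 373.02430725] [[ 0.27538759  0.96131059 -0.00660563]
 [ 0.91595056 -0.26029457  0.30541988]
 [ 0.29188396 -0.09015928 -0.95219486]]
(66, 48) [387.15138592 177.84663265]
(66, -60) [251.80029188 179.08774444]
(-60, 16) [349.08120596   1.47916298]
(50, 30) [365.032108   157.81755806]
```

View pics/w1.png

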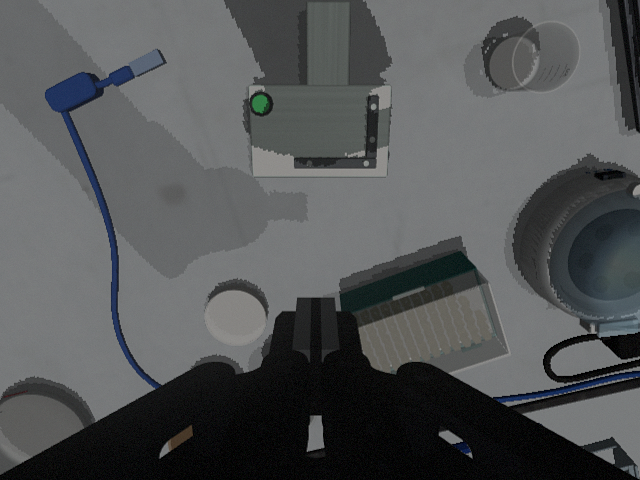

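Run:
```python
from h import *
import pickle
d=pickle.load(open('w1.pkl','rb'));im=cv2.cvtColor(d['color'],cv2.COLOR_RGB2BGR)
cv2.imwrite('pics/w1c.png',cv2.resize(cv2.convertScaleAbs(im[75:190,240:400],alpha=1.3),None,fx=5,fy=5,interpolation=cv2.INTER_CUBIC)[:599])
```

```text
(no output)
```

View pics/w1c.png

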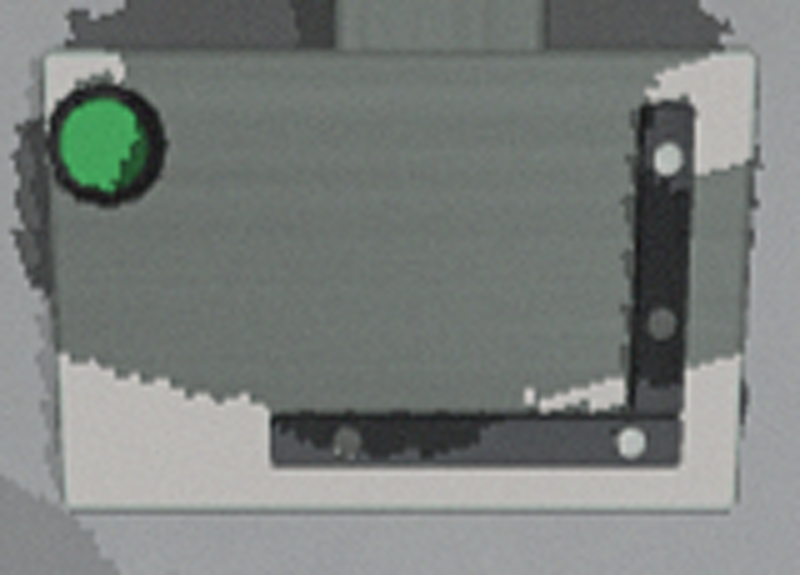

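Run:
```python
from fit import *
d=pickle.load(open('w1.pkl','rb'))
T=[((735,510),30,(66,48)),((68,511),30,(66,-60)),((757,52),30,(-4,48)),((46,53),30,(-4,-60)),((680,466),35,(58,38)),((272,466),35,(58,-26)),((694,104),35,(4,38)),((545,50),30,(-4,16)),((337,50),30,(-4,-16)),((107,145),35,(10,-50))]
rigid([q[2] for q in T],[ray(d,(q[0][0]+.5)/5-.5+240,(q[0][1]+.5)/5-.5+75,q[1]) for q in T])
print(read_state()['eef_pos'],read_state()['tool_rot'])
```

```text
th -0.27753323446949174 t [619.15184561 235.55928906]
res [[-0.7, -0.5], [-0.1, 1.1], [0.4, -0.9], [0.8, 0.7], [-0.4, -0.2], [-0.3, 0.1], [-0.1, -0.5], [0.2, -0.5], [0.4, 0.4], [-0.2, 0.2]]
[694.19104971 209.30890009 230.1433726 ] [-1.57470698 -0.00227725 -0.27558781]
```

Emit:
{"name": "servo_tool", "arguments": {"increments": [{"dx": 0,"dy": -3,"dz": 0,"ax": 0,"ay": 0,"az": 0.05,"claw": 1},{"dx": -0.5,"dy": -7,"dz": 0,"ax": 0,"ay": 0,"az": 0.1,"claw": 1},{"dx": -1,"dy": -11,"dz": 0,"ax": 0,"ay": 0,"az": 0.15,"claw": 1},{"dx": -1.5,"dy": -15,"dz": 0,"ax": 0,"ay": 0,"az": 0.2,"claw": 1},{"dx": -2,"dy": -19,"dz": -1,"ax": 0,"ay": 0,"az": 0.25,"claw": 1},{"dx": -2.5,"dy": -23,"dz": -2,"ax": 0,"ay": 0,"az": 0.3,"claw": 1},{"dx": -3,"dy": -27,"dz": -3,"ax": 0,"ay": 0,"az": 0.357,"claw": 1},{"dx": -3.5,"dy": -31,"dz": -4,"ax": 0,"ay": 0,"az": 0.357,"claw": 1}]}}

```text
clock: 2.2
eef_pos: [655.0, -94.0, 190.9]
tool_rot: [-1.57, 0.0, 0.094]
force: [-0.0, 0.1, -1.0]
width: 0.2
```

Emit:
{"name": "servo_tool", "arguments": {"increments": [{"dx": -0.5,"dy": -3,"dz": 0,"ax": 0,"ay": 0,"az": 0,"claw": 1},{"dx": -0.8,"dy": -5,"dz": 0,"ax": 0,"ay": 0,"az": 0,"claw": 1},{"dx": -1,"dy": -6,"dz": 0,"ax": 0,"ay": 0,"az": 0,"claw": 1},{"dx": -1,"dy": -6,"dz": 0,"ax": 0,"ay": 0,"az": 0,"claw": 1},{"dx": -1,"dy": -6,"dz": 0,"ax": 0,"ay": 0,"az": 0,"claw": 1}]}}

```text
clock: 2.62
eef_pos: [646.1, -151.7, 191.4]
tool_rot: [-1.569, -0.0, 0.091]
force: [-0.6, 0.9, -1.1]
width: -0.1
```

Run:
```python
from h import *
import pickle
d=cam('wrist'); save(d,'w2'); pickle.dump(d,open('w2.pkl','wb'))
print(read_state())
im=cv2.cvtColor(d['color'],cv2.COLOR_RGB2BGR)
ps=np.array([proj(d,[617+a,-160.6+b,8]) for a in(-75,75) for b in (-60,60)]);print(ps)
```

```text
{'clock': 2.6667, 'qpos': array([ 0.241605  ,  0.68990746, -0.09386775,  1.51445973,  0.07102417,
        0.94051425,  1.7910934 ]), 'qd': array([-0.01886456, -0.00060583, -0.00943947, -0.00263351,  0.00045729,
        0.00025582,  0.00173302]), 'tau': array([ 1.87459186e+00, -5.85812616e+01,  3.58746378e-01, -1.85771656e+01,
        1.51374293e-01,  1.88366493e-02,  2.03703668e-03]), 'eef_pos': array([ 646.48397306, -150.44853863,  191.41073353]), 'tool_rot': array([-1.56856586e+00, -6.79852163e-04,  9.30792311e-02]), 'force': array([0.59733019, 0.16259154, 0.00881641]), 'torque': array([ 0.06629847, -0.0073231 , -0.03550565]), 'width': -0.519420203741838}
[[229.87170867  51.16673618]
 [400.37044252  67.94634759]
 [223.88424626 253.29720621]
 [372.64092695 265.92979739]]
```

View pics/w2.png

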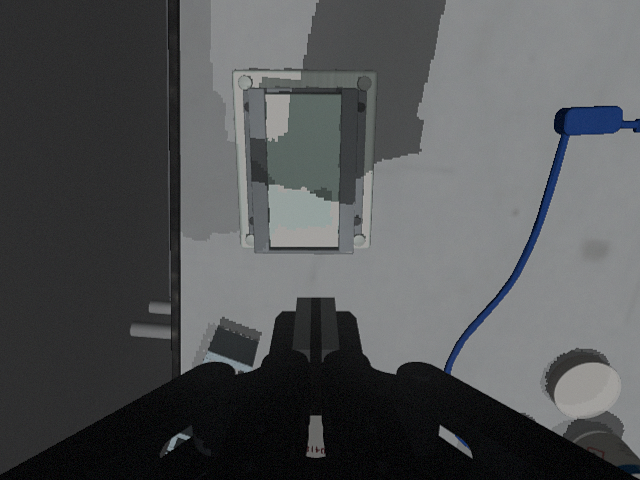

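Run:
```python
from fit import *
d=pickle.load(open('w2.pkl','rb'));im=cv2.cvtColor(d['color'],cv2.COLOR_RGB2BGR)
cv2.imwrite('pics/w2c.png',cv2.resize(cv2.convertScaleAbs(im[62:262,225:385],alpha=1.3),None,fx=3,fy=3,interpolation=cv2.INTER_CUBIC))
T=[((233,70),8,(-67,-52)),((376.5,70),8,(-67,52))]
print([ray(d,*q[0],q[1]) for q in T])
T=[((248,88.5),55,(-53.5,-34)),((357.5,88.5),55,(-53.5,34)),((354,253),55,(53.5,34)),((254,253),55,(53.5,-34))]
rigid([q[2] for q in T],[ray(d,*q[0],q[1]) for q in T])
```

```text
[array([ 554.08290136, -218.01133779,    8.        ]), array([ 544.87324046, -117.1808656 ,    8.        ])]
th 0.09039544157760751 t [ 616.16413602 -161.86205787]
res [[0.2, 0.6], [0.2, -0.5], [-0.2, 0.2], [-0.2, -0.3]]
```

View pics/w2c.png

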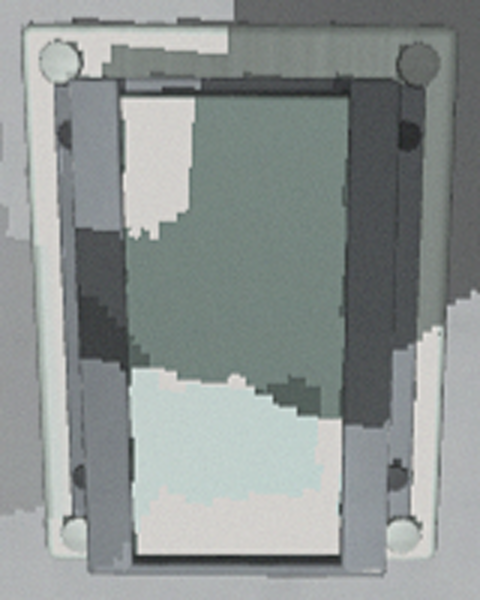

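Emit:
{"name": "servo_tool", "arguments": {"increments": [{"dx": -1,"dy": -0.4,"dz": -3,"ax": 0,"ay": 0,"az": 0,"claw": 1},{"dx": -2,"dy": -0.8,"dz": -6,"ax": 0,"ay": 0,"az": 0,"claw": 1},{"dx": -3,"dy": -1.1,"dz": -9,"ax": 0,"ay": 0,"az": 0,"claw": 1},{"dx": -3,"dy": -1.1,"dz": -11.5,"ax": 0,"ay": 0,"az": 0,"claw": 1},{"dx": -3,"dy": -1.1,"dz": -12.8,"ax": 0,"ay": 0,"az": 0,"claw": 1},{"dx": -3,"dy": -1.1,"dz": -13.2,"ax": 0,"ay": 0,"az": 0,"claw": 1},{"dx": -3,"dy": -1.1,"dz": -13.2,"ax": 0,"ay": 0,"az": 0,"claw": 1},{"dx": -3,"dy": -1.1,"dz": -13.2,"ax": 0,"ay": 0,"az": 0,"claw": 1}]}}

```text
clock: 3.33
eef_pos: [617.6, -163.6, 60.5]
tool_rot: [-1.571, -0.003, 0.092]
force: [-0.3, -1.4, -0.3]
width: 0.3
```

Emit:
{"name": "servo_tool", "arguments": {"increments": [{"dx": 0,"dy": 0.1,"dz": -0.4,"ax": 0,"ay": 0,"az": 0,"claw": 1},{"dx": 0,"dy": 0.1,"dz": -0.65,"ax": 0,"ay": 0,"az": 0,"claw": 1},{"dx": 0,"dy": 0.1,"dz": -0.75,"ax": 0,"ay": 0,"az": 0,"claw": 1},{"dx": 0,"dy": 0.1,"dz": -0.8,"ax": 0,"ay": 0,"az": 0,"claw": 1},{"dx": 0,"dy": 0.1,"dz": -0.8,"ax": 0,"ay": 0,"az": 0,"claw": 1}]}}

```text
clock: 3.75
eef_pos: [616.6, -163.8, 52.2]
tool_rot: [-1.571, -0.002, 0.09]
force: [-0.1, 0.2, 3.5]
width: 0.1
```

Emit:
{"name": "servo_tool", "arguments": {"increments": [{"dx": 0,"dy": 0,"dz": -0.03,"ax": 0,"ay": 0,"az": 0,"claw": 1},{"dx": 0,"dy": 0,"dz": -0.03,"ax": 0,"ay": 0,"az": 0,"claw": 1}]}}

```text
clock: 3.92
eef_pos: [616.9, -164.0, 52.2]
tool_rot: [-1.571, -0.002, 0.09]
force: [-0.2, 1.2, 6.0]
width: -0.1
```

Emit:
{"name": "servo_tool", "arguments": {"increments": [{"dx": -0.3,"dy": -0.03,"dz": 0,"ax": 0,"ay": 0,"az": 0,"claw": 1},{"dx": -0.6,"dy": -0.05,"dz": 0,"ax": 0,"ay": 0,"az": 0,"claw": 1},{"dx": -1,"dy": -0.09,"dz": 0,"ax": 0,"ay": 0,"az": 0,"claw": 1},{"dx": -1,"dy": -0.09,"dz": 0,"ax": 0,"ay": 0,"az": 0,"claw": 1}]}}

```text
clock: 4.25
eef_pos: [606.2, -165.1, 52.2]
tool_rot: [-1.572, -0.002, 0.09]
force: [-0.9, 0.2, 6.4]
width: 0.2
```

Run:
```python
from h import *
for i in range(1): print(read_state()['force'],read_state()['eef_pos'])
d=cam('wrist'); save(d,'w3')
```

```text
[-0.90221673  0.17087664  6.40574479] [ 606.22842531 -165.14136597   52.16341572]
```

View pics/w3.png

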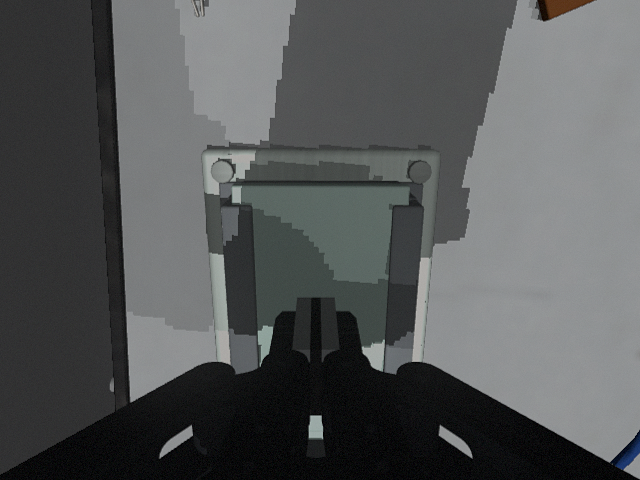

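The plate moves with the fingers: its end is at row 182, clear of the lip ends at row 206, at 6 N. I'll keep dragging.

Emit:
{"name": "servo_tool", "arguments": {"increments": [{"dx": -0.3,"dy": -0.03,"dz": 0,"ax": 0,"ay": 0,"az": 0,"claw": 1},{"dx": -0.7,"dy": -0.06,"dz": 0,"ax": 0,"ay": 0,"az": 0,"claw": 1},{"dx": -1.1,"dy": -0.1,"dz": 0,"ax": 0,"ay": 0,"az": 0,"claw": 1},{"dx": -1.4,"dy": -0.13,"dz": 0,"ax": 0,"ay": 0,"az": 0,"claw": 1},{"dx": -1.5,"dy": -0.14,"dz": 0,"ax": 0,"ay": 0,"az": 0,"claw": 1}]}}

```text
clock: 4.72
eef_pos: [591.6, -166.5, 52.1]
tool_rot: [-1.572, -0.002, 0.09]
force: [0.5, -0.3, 6.1]
width: -0.1
```

Emit:
{"name": "servo_tool", "arguments": {"increments": [{"dx": -0.3,"dy": -0.03,"dz": 0,"ax": 0,"ay": 0,"az": 0,"claw": 1},{"dx": -0.7,"dy": -0.06,"dz": 0,"ax": 0,"ay": 0,"az": 0,"claw": 1},{"dx": -1.1,"dy": -0.1,"dz": 0,"ax": 0,"ay": 0,"az": 0,"claw": 1},{"dx": -1.4,"dy": -0.13,"dz": 0,"ax": 0,"ay": 0,"az": 0,"claw": 1},{"dx": -1.6,"dy": -0.14,"dz": 0,"ax": 0,"ay": 0,"az": 0,"claw": 1},{"dx": -1.6,"dy": -0.14,"dz": 0,"ax": 0,"ay": 0,"az": 0,"claw": 1}]}}

```text
clock: 5.22
eef_pos: [575.3, -167.9, 52.0]
tool_rot: [-1.572, -0.002, 0.09]
force: [-0.7, 0.3, 8.0]
width: 0.2
```

Run:
```python
from h import *
d=cam('wrist'); save(d,'w4')
d=cam('scene'); cv2.imwrite('pics/s4.png',cv2.resize(cv2.cvtColor(d['color'],cv2.COLOR_RGB2BGR)[160:280,340:500],None,fx=4,fy=4))
```

```text
(no output)
```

View pics/w4.png

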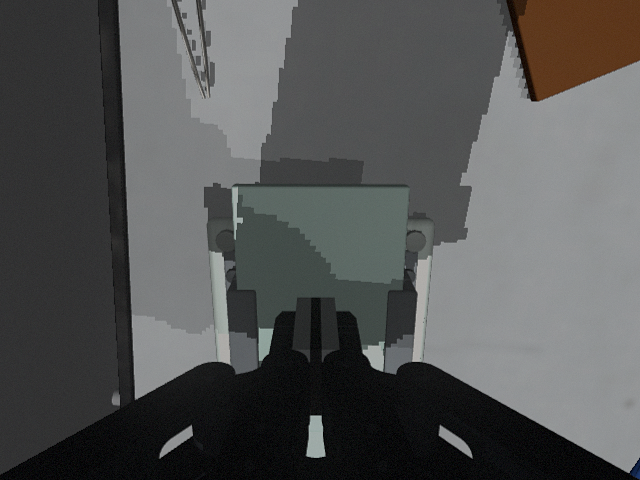

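View pics/s4.png

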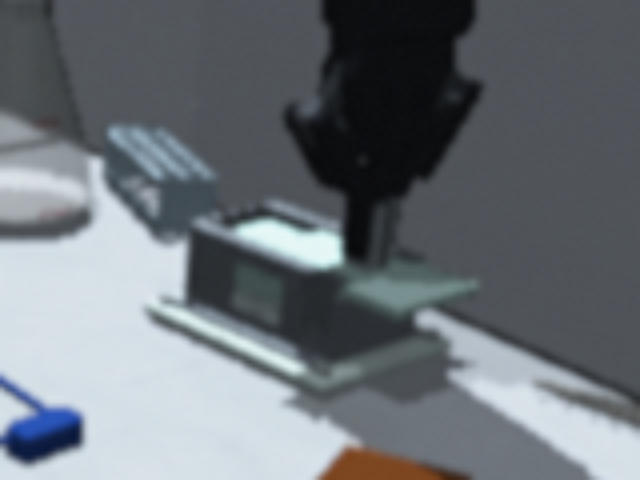

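Emit:
{"name": "servo_tool", "arguments": {"increments": [{"dx": 0,"dy": 0,"dz": 1,"ax": 0,"ay": 0,"az": 0,"claw": 1},{"dx": 0,"dy": 0,"dz": 3,"ax": 0,"ay": 0,"az": 0,"claw": -1},{"dx": -1,"dy": 0,"dz": 4.5,"ax": 0,"ay": 0,"az": 0,"claw": -1},{"dx": -2.2,"dy": 0,"dz": 5,"ax": 0,"ay": 0,"az": 0,"claw": -1},{"dx": -3.1,"dy": 0,"dz": 5,"ax": 0,"ay": 0,"az": 0,"claw": -1},{"dx": -3.55,"dy": 0,"dz": 5,"ax": 0,"ay": 0,"az": 0,"claw": -1},{"dx": -3.55,"dy": 0,"dz": 5,"ax": 0,"ay": 0,"az": 0,"claw": -1},{"dx": -3.55,"dy": 0,"dz": 5,"ax": 0,"ay": 0,"az": 0,"claw": -1}]}}

```text
clock: 5.98
eef_pos: [539.2, -167.3, 100.6]
tool_rot: [-1.57, 0.001, 0.09]
force: [0.3, -0.1, 0.3]
width: 83.4
```

Run:
```python
from h import *
s=read_state();print(s['eef_pos'],s['width'],s['tool_rot'])
d=cam('top'); save(d,'t5')
w=cam('wrist'); save(w,'w5')
cv2.imwrite('pics/t5c.png',cv2.resize(cv2.cvtColor(d['color'],cv2.COLOR_RGB2BGR)[185:325,380:480],None,fx=4,fy=4))
```

```text
[ 539.21069935 -167.32842214  100.56823169] 83.4317583556108 [-1.57047257e+00  6.28995271e-04  9.00840513e-02]
```

View pics/w5.png

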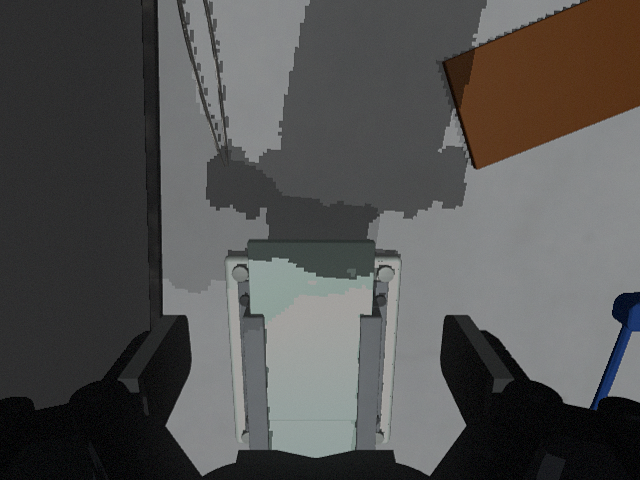

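View pics/t5c.png

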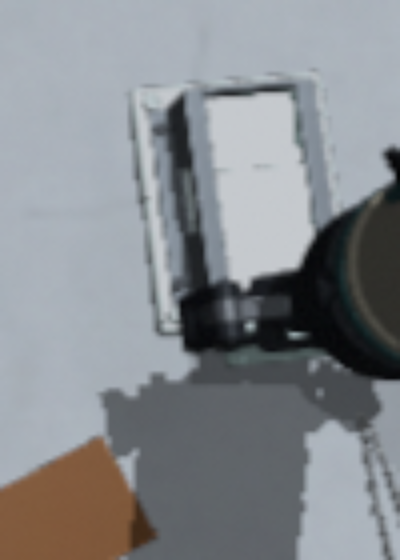

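Run:
```python
from h import *
d=cam('wrist')
m=np.array([616.3,-161.6]);th=.0903;R=np.array([[np.cos(th),-np.sin(th)],[np.sin(th),np.cos(th)]])
for u,v in [(248,241),(375,241),(248,315),(375,315)]:
    X=ray(d,u,v,52); print(X,R.T@(X[:2]-m))
print(R.T@(read_state()['eef_pos'][:2]-m))
```

```text
[ 528.17685999 -199.69519496   52.        ] [-91.19942508 -29.99327508]
[ 522.85791068 -140.76336169   52.        ] [-91.18238809  29.17810233]
[ 566.46972291 -198.02559412   52.        ] [-52.91201768 -31.78362483]
[ 560.85219133 -135.74534757   52.        ] [-52.89039548  30.74944885]
[-76.62090107   1.32036251]
```

Emit:
{"name": "servo_tool", "arguments": {"increments": [{"dx": 0,"dy": -0.15,"dz": -1.5,"ax": 0,"ay": 0,"az": 0,"claw": -1},{"dx": 0,"dy": -0.15,"dz": -3.5,"ax": 0,"ay": 0,"az": 0,"claw": -1},{"dx": 0,"dy": -0.15,"dz": -5.5,"ax": 0,"ay": 0,"az": 0,"claw": -1},{"dx": 0,"dy": -0.15,"dz": -6.8,"ax": 0,"ay": 0,"az": 0,"claw": -1},{"dx": 0,"dy": -0.15,"dz": -7.3,"ax": 0,"ay": 0,"az": 0,"claw": -1},{"dx": 0,"dy": -0.15,"dz": -7.3,"ax": 0,"ay": 0,"az": 0,"claw": -1},{"dx": 0,"dy": -0.15,"dz": -7.3,"ax": 0,"ay": 0,"az": 0,"claw": -1}]}}

```text
clock: 6.72
eef_pos: [539.8, -168.8, 28.0]
tool_rot: [-1.571, -0.0, 0.09]
force: [-0.4, -1.4, 0.7]
width: 85.6
```

Emit:
{"name": "servo_tool", "arguments": {"increments": [{"dx": 0,"dy": 0,"dz": 0,"ax": 0,"ay": 0,"az": 0,"claw": 0},{"dx": 0,"dy": 0,"dz": 0,"ax": 0,"ay": 0,"az": 0,"claw": 1},{"dx": 0,"dy": 0,"dz": 0,"ax": 0,"ay": 0,"az": 0,"claw": 1},{"dx": 0,"dy": 0,"dz": 0,"ax": 0,"ay": 0,"az": 0,"claw": 1},{"dx": 0,"dy": 0,"dz": 0,"ax": 0,"ay": 0,"az": 0,"claw": 1}]}}

```text
clock: 7.13
eef_pos: [540.3, -169.1, 29.0]
tool_rot: [-1.572, -0.002, 0.09]
force: [-0.1, -0.3, 5.2]
width: 58.4
```

Run:
```python
from h import *
s=read_state();print(s['force'],s['torque'])
d=cam('scene'); cv2.imwrite('pics/s6.png',cv2.resize(cv2.cvtColor(d['color'],cv2.COLOR_RGB2BGR)[160:280,340:500],None,fx=4,fy=4))
w=cam('wrist'); save(w,'w6')
```

```text
[-0.07056276 -0.29274633  5.18933951] [ 0.03394722  0.02398522 -0.04877008]
```

View pics/s6.png

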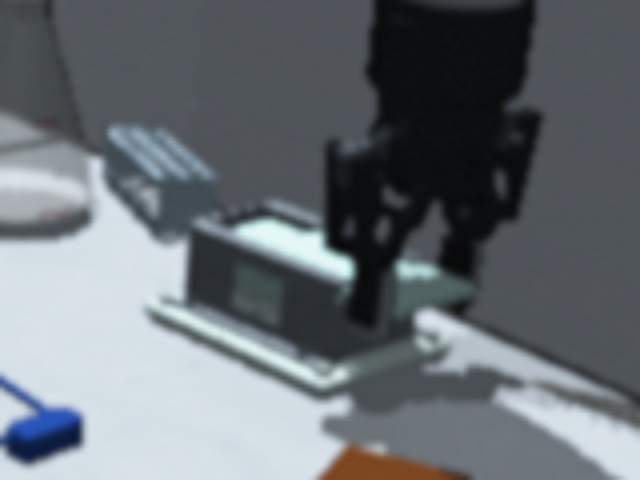

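View pics/w6.png

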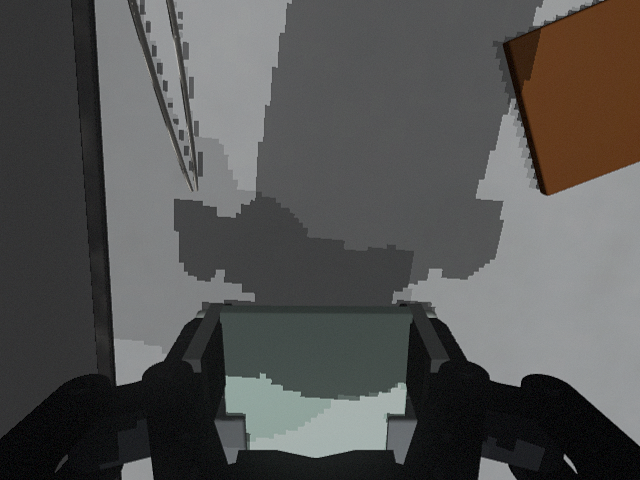

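Emit:
{"name": "servo_tool", "arguments": {"increments": [{"dx": 0,"dy": 0,"dz": 0.06,"ax": 0,"ay": 0,"az": 0,"claw": 1},{"dx": -0.2,"dy": -0.02,"dz": 0.06,"ax": 0,"ay": 0,"az": 0,"claw": 1},{"dx": -0.5,"dy": -0.05,"dz": 0.06,"ax": 0,"ay": 0,"az": 0,"claw": 1},{"dx": -0.9,"dy": -0.08,"dz": 0.06,"ax": 0,"ay": 0,"az": 0,"claw": 1}]}}

```text
clock: 7.57
eef_pos: [530.8, -169.8, 29.0]
tool_rot: [-1.571, -0.001, 0.09]
force: [0.6, 0.4, 4.3]
width: 58.4
```

Emit:
{"name": "servo_tool", "arguments": {"increments": [{"dx": -0.4,"dy": -0.04,"dz": 0.03,"ax": 0,"ay": 0,"az": 0,"claw": 1},{"dx": -0.8,"dy": -0.07,"dz": 0.04,"ax": 0,"ay": 0,"az": 0,"claw": 1},{"dx": -1.3,"dy": -0.12,"dz": 0.04,"ax": 0,"ay": 0,"az": 0,"claw": 1},{"dx": -1.8,"dy": -0.16,"dz": 0.04,"ax": 0,"ay": 0,"az": 0,"claw": 1},{"dx": -2.2,"dy": -0.2,"dz": 0.04,"ax": 0,"ay": 0,"az": 0,"claw": 1},{"dx": -2.4,"dy": -0.22,"dz": 0.04,"ax": 0,"ay": 0,"az": 0,"claw": 1}]}}

```text
clock: 8.07
eef_pos: [505.3, -172.0, 28.9]
tool_rot: [-1.571, 0.001, 0.09]
force: [1.3, -0.8, 2.5]
width: 58.4
```

Run:
```python
from h import *
s=read_state();print(s['force'],s['torque'])
d=cam('scene'); cv2.imwrite('pics/s7.png',cv2.resize(cv2.cvtColor(d['color'],cv2.COLOR_RGB2BGR)[160:280,340:500],None,fx=4,fy=4))
```

```text
[ 1.29237852 -0.79244256  2.49802777] [-0.0591644  -0.16466437 -0.02386047]
```

View pics/s7.png

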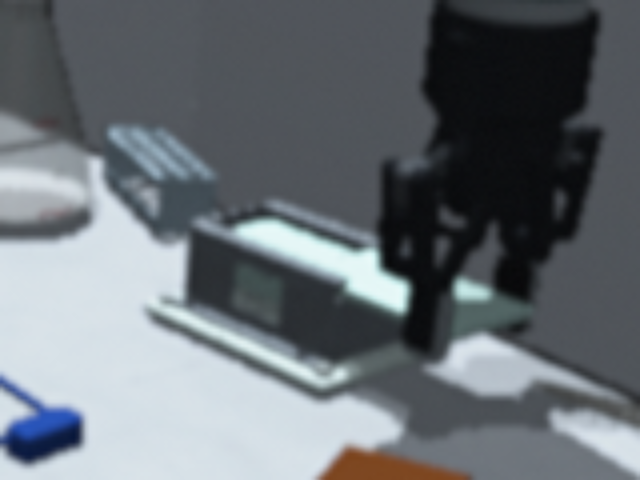

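Emit:
{"name": "servo_tool", "arguments": {"increments": [{"dx": -0.5,"dy": -0.05,"dz": 0.01,"ax": 0,"ay": 0,"az": 0,"claw": 1},{"dx": -1.1,"dy": -0.1,"dz": 0.02,"ax": 0,"ay": 0,"az": 0,"claw": 1},{"dx": -1.7,"dy": -0.15,"dz": 0.02,"ax": 0,"ay": 0,"az": 0,"claw": 1},{"dx": -2.4,"dy": -0.22,"dz": 0.02,"ax": 0,"ay": 0,"az": 0,"claw": 1},{"dx": -3.1,"dy": -0.28,"dz": 0.02,"ax": 0,"ay": 0,"az": 0,"claw": 1},{"dx": -3.9,"dy": -0.35,"dz": 0.02,"ax": 0,"ay": 0,"az": 0,"claw": 1},{"dx": -4.6,"dy": -0.41,"dz": 0.02,"ax": 0,"ay": 0,"az": 0,"claw": 1},{"dx": -4.9,"dy": -0.44,"dz": 0.02,"ax": 0,"ay": 0,"az": 0,"claw": 1}]}}

```text
clock: 8.78
eef_pos: [455.1, -176.4, 29.0]
tool_rot: [-1.57, 0.003, 0.089]
force: [0.4, -0.0, -0.9]
width: 58.5
```

Run:
```python
from h import *
s=read_state();print(s['force'],s['torque'])
d=cam('scene'); cv2.imwrite('pics/s8.png',cv2.resize(cv2.cvtColor(d['color'],cv2.COLOR_RGB2BGR)[160:280,340:500],None,fx=4,fy=4))
w=cam('wrist');save(w,'w8')
```

```text
[ 0.37481067 -0.01159664 -0.90253826] [0.01249329 0.02066557 0.03800653]
```

View pics/s8.png

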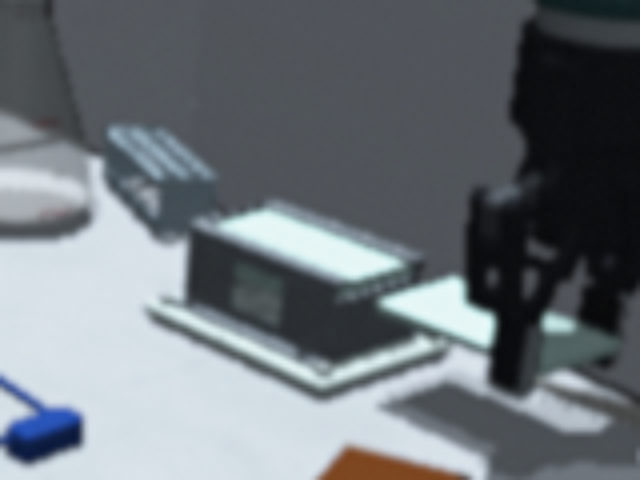

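View pics/w8.png

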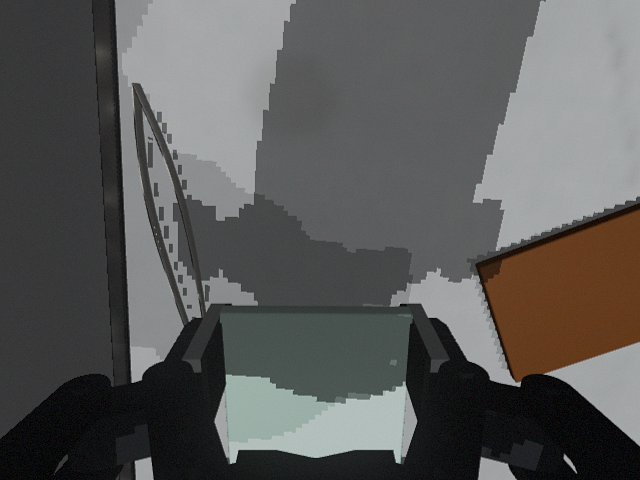

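Emit:
{"name": "servo_tool", "arguments": {"increments": [{"dx": 0,"dy": 0,"dz": 0.6,"ax": 0,"ay": 0,"az": 0,"claw": 1},{"dx": 0,"dy": 0.2,"dz": 1.8,"ax": 0,"ay": 0,"az": 0,"claw": 1},{"dx": 0,"dy": 0.8,"dz": 3.5,"ax": 0,"ay": 0,"az": 0,"claw": 1},{"dx": 0.4,"dy": 2.2,"dz": 5.2,"ax": 0,"ay": 0,"az": 0,"claw": 1},{"dx": 1.0,"dy": 4.2,"dz": 6.5,"ax": 0,"ay": 0,"az": -0.03,"claw": 1},{"dx": 1.7,"dy": 6.8,"dz": 7.2,"ax": 0,"ay": 0,"az": -0.06,"claw": 1},{"dx": 2.5,"dy": 9.6,"dz": 7.5,"ax": 0,"ay": 0,"az": -0.09,"claw": 1},{"dx": 3.3,"dy": 12.4,"dz": 7.5,"ax": 0,"ay": 0,"az": -0.12,"claw": 1}]}}

```text
clock: 9.55
eef_pos: [491.9, -51.1, 105.7]
tool_rot: [-1.571, -0.003, -0.032]
force: [0.8, -0.1, -1.1]
width: 58.8
```

Emit:
{"name": "servo_tool", "arguments": {"increments": [{"dx": 0.8,"dy": 2.8,"dz": 0,"ax": 0,"ay": 0,"az": -0.03,"claw": 1},{"dx": 1.6,"dy": 5.6,"dz": 0,"ax": 0,"ay": 0,"az": -0.06,"claw": 1},{"dx": 2.4,"dy": 8.4,"dz": 0,"ax": 0,"ay": 0,"az": -0.09,"claw": 1},{"dx": 3.2,"dy": 11.2,"dz": 0,"ax": 0,"ay": 0,"az": -0.12,"claw": 1},{"dx": 4.0,"dy": 14,"dz": 0,"ax": 0,"ay": 0,"az": -0.15,"claw": 1},{"dx": 4.8,"dy": 16.8,"dz": 0,"ax": 0,"ay": 0,"az": -0.18,"claw": 1},{"dx": 5.6,"dy": 19.4,"dz": 0,"ax": 0,"ay": 0,"az": -0.21,"claw": 1},{"dx": 6.4,"dy": 21.7,"dz": 0,"ax": 0,"ay": 0,"az": -0.23,"claw": 1}]}}

```text
clock: 10.22
eef_pos: [554.8, 167.8, 104.7]
tool_rot: [-1.569, -0.0, -0.259]
force: [0.9, -0.4, 0.4]
width: 58.1
```

Emit:
{"name": "servo_tool", "arguments": {"increments": [{"dx": 0.6,"dy": 2,"dz": 0,"ax": 0,"ay": 0,"az": -0.01,"claw": 1},{"dx": 1.2,"dy": 4,"dz": 0,"ax": 0,"ay": 0,"az": -0.016,"claw": 1},{"dx": 1.7,"dy": 5.7,"dz": -0.3,"ax": 0,"ay": 0,"az": -0.016,"claw": 1},{"dx": 2,"dy": 6.8,"dz": -1,"ax": 0,"ay": 0,"az": -0.016,"claw": 1},{"dx": 2.1,"dy": 7.4,"dz": -2,"ax": 0,"ay": 0,"az": -0.016,"claw": 1},{"dx": 2.1,"dy": 7.4,"dz": -3,"ax": 0,"ay": 0,"az": -0.016,"claw": 1},{"dx": 2.1,"dy": 7.4,"dz": -3.5,"ax": 0,"ay": 0,"az": -0.016,"claw": 1},{"dx": 2.1,"dy": 7.4,"dz": -3.5,"ax": 0,"ay": 0,"az": -0.016,"claw": 1}]}}

```text
clock: 10.88
eef_pos: [573.9, 236.4, 67.1]
tool_rot: [-1.575, 0.003, -0.277]
force: [-0.1, -0.4, -0.3]
width: 58.3
```

Run:
```python
from h import *
s=read_state();print(s['force'],s['torque'],s['eef_pos'],s['tool_rot'])
d=cam('scene'); cv2.imwrite('pics/s9.png',cv2.resize(cv2.cvtColor(d['color'],cv2.COLOR_RGB2BGR)[180:330,160:340],None,fx=4,fy=4))
d=cam('top'); cv2.imwrite('pics/t9.png',cv2.resize(cv2.cvtColor(d['color'],cv2.COLOR_RGB2BGR)[180:300,200:320],None,fx=5,fy=5))
w=cam('wrist');save(w,'w9')
```

```text
[-0.0571644  -0.37331874 -0.2691092 ] [-0.03313288  0.06203782 -0.00344198] [573.89228507 236.35038853  67.13167962] [-1.57450614  0.00303343 -0.27746339]
```

View pics/s9.png

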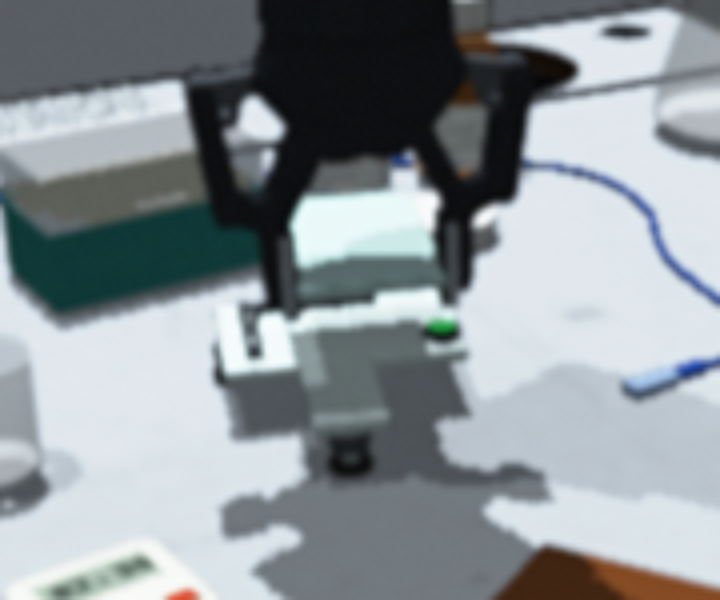

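View pics/t9.png

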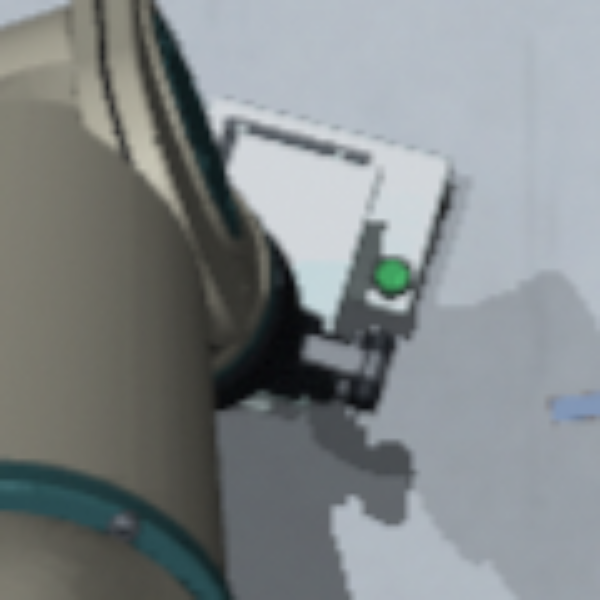

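View pics/w9.png

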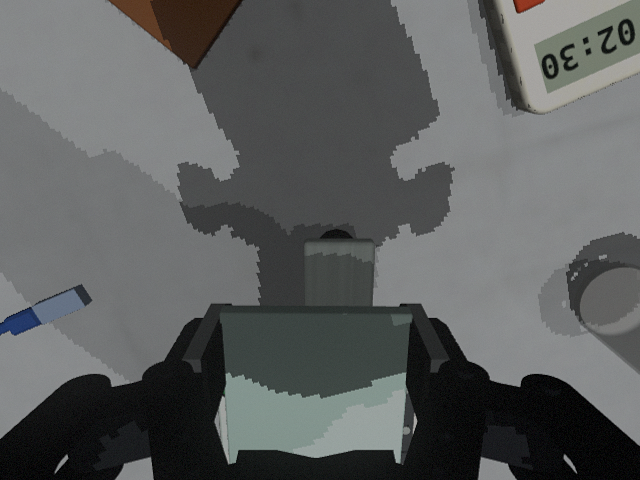

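Run:
```python
from h import *
w=cam('wrist');s=read_state();print(s['eef_pos'],s['tool_rot'])
c=np.array([619.2,235.5]);th=-.275;R=np.array([[np.cos(th),-np.sin(th)],[np.sin(th),np.cos(th)]])
zt=s['eef_pos'][2]+23.2
print('tcp tab',R.T@(s['eef_pos'][:2]-c))
for u,v in [(305,240),(374.5,240)]: print('tongue',R.T@(ray(w,u,v,30)[:2]-c))
for u,v in [(222,313),(411,313)]: print('plate top near',R.T@(ray(w,u,v,zt)[:2]-c))
for u,v in [(220,305),(413,305)]: print('plate bottom near?',R.T@(ray(w,u,v,zt-6)[:2]-c))
im=cv2.cvtColor(w['color'],cv2.COLOR_RGB2BGR)
cv2.imwrite('pics/w9c.png',cv2.resize(cv2.convertScaleAbs(im[225:345,200:440],alpha=1.6),None,fx=3,fy=3,interpolation=cv2.INTER_CUBIC))
```

```text
[575.76841849 237.74284975  69.53656343] [-1.57089563e+00 -4.32970958e-04 -2.77182532e-01]
tcp tab [-42.40868739  -9.63513781]
tongue [-60.50981209 -14.55403282]
tongue [-60.43196521  16.23243939]
plate top near [-57.14867309 -38.58891585]
plate top near [-57.01139867  19.43385168]
plate bottom near? [-56.89324472 -40.48828713]
plate bottom near? [-56.74578242  21.35142135]
```

View pics/w9c.png

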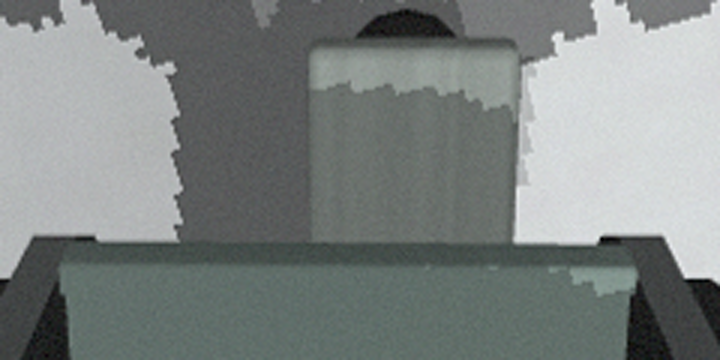

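Emit:
{"name": "servo_tool", "arguments": {"increments": [{"dx": 0.07,"dy": 0.25,"dz": -0.6,"ax": 0,"ay": 0,"az": 0,"claw": 1},{"dx": 0.14,"dy": 0.48,"dz": -1.8,"ax": 0,"ay": 0,"az": 0,"claw": 1},{"dx": 0.14,"dy": 0.48,"dz": -3.2,"ax": 0,"ay": 0,"az": 0,"claw": 1},{"dx": 0.14,"dy": 0.48,"dz": -4.3,"ax": 0,"ay": 0,"az": 0,"claw": 1},{"dx": 0.14,"dy": 0.48,"dz": -4.9,"ax": 0,"ay": 0,"az": 0,"claw": 1},{"dx": 0.14,"dy": 0.48,"dz": -5.1,"ax": 0,"ay": 0,"az": 0,"claw": 1},{"dx": 0.14,"dy": 0.48,"dz": -5.1,"ax": 0,"ay": 0,"az": 0,"claw": 1},{"dx": 0.14,"dy": 0.48,"dz": -5.1,"ax": 0,"ay": 0,"az": 0,"claw": 1}]}}

```text
clock: 11.75
eef_pos: [577.0, 243.4, 18.1]
tool_rot: [-1.571, -0.0, -0.276]
force: [0.1, 0.7, -1.0]
width: 58.0
```

Run:
```python
from h import *
w=cam('wrist');s=read_state();print(s['eef_pos'],s['tool_rot'],s['force'],s['torque'])
c=np.array([619.2,235.5]);th=-.275;R=np.array([[np.cos(th),-np.sin(th)],[np.sin(th),np.cos(th)]])
print('tcp tab',R.T@(s['eef_pos'][:2]-c))
save(w,'w10')
d=cam('scene'); cv2.imwrite('pics/s10.png',cv2.resize(cv2.cvtColor(d['color'],cv2.COLOR_RGB2BGR)[210:310,190:310],None,fx=6,fy=6))
```

```text
[577.24687185 243.57769982  18.5481213 ] [-1.57034459e+00 -6.82348680e-04 -2.75931740e-01] [-0.01990882  0.45701895 -0.48701057] [-0.00922788  0.00104186 -0.05772425]
tcp tab [-42.57022229  -3.6180616 ]
```

View pics/s10.png

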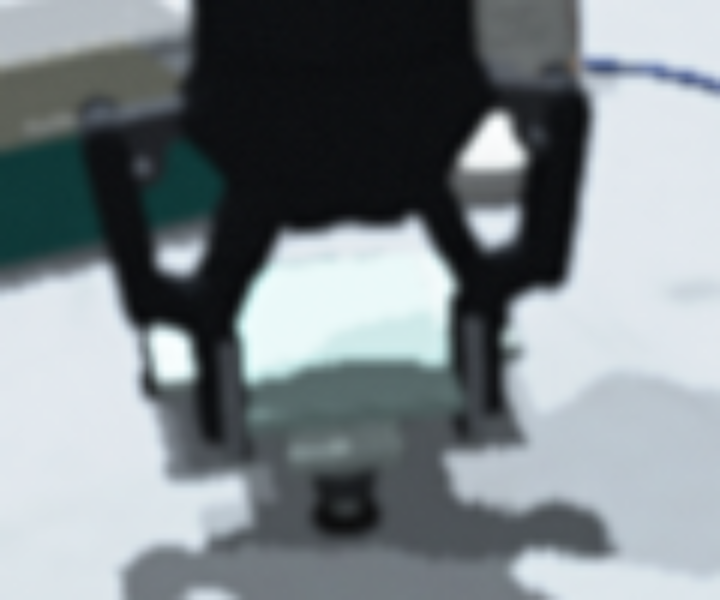

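View pics/w10.png

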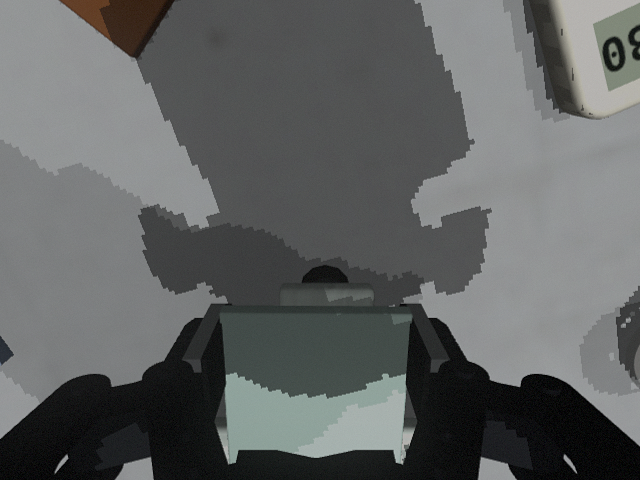

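Emit:
{"name": "servo_tool", "arguments": {"increments": [{"dx": 0,"dy": 0,"dz": -0.15,"ax": 0,"ay": 0,"az": 0,"claw": 1},{"dx": 0,"dy": 0,"dz": -0.3,"ax": 0,"ay": 0,"az": 0,"claw": 1},{"dx": 0,"dy": 0,"dz": -0.35,"ax": 0,"ay": 0,"az": 0,"claw": 1},{"dx": 0,"dy": 0,"dz": -0.4,"ax": 0,"ay": 0,"az": 0,"claw": 1},{"dx": 0,"dy": 0,"dz": -0.4,"ax": 0,"ay": 0,"az": 0,"claw": 1}]}}

```text
clock: 12.27
eef_pos: [576.8, 243.5, 14.2]
tool_rot: [-1.571, 0.0, -0.276]
force: [-0.2, 0.2, -0.4]
width: 58.4
```

Emit:
{"name": "servo_tool", "arguments": {"increments": [{"dx": 0,"dy": 0,"dz": -0.05,"ax": 0,"ay": 0,"az": 0,"claw": 1},{"dx": 0,"dy": 0,"dz": -0.1,"ax": 0,"ay": 0,"az": 0,"claw": 1},{"dx": 0,"dy": 0,"dz": -0.1,"ax": 0,"ay": 0,"az": 0,"claw": 1}]}}

```text
clock: 12.52
eef_pos: [577.2, 243.6, 13.5]
tool_rot: [-1.57, -0.001, -0.276]
force: [0.8, 0.2, 1.4]
width: 58.4
```

Emit:
{"name": "servo_tool", "arguments": {"increments": [{"dx": 0.15,"dy": -0.04,"dz": -0.02,"ax": 0,"ay": 0,"az": 0,"claw": 1},{"dx": 0.3,"dy": -0.08,"dz": -0.02,"ax": 0,"ay": 0,"az": 0,"claw": 1},{"dx": 0.45,"dy": -0.13,"dz": -0.02,"ax": 0,"ay": 0,"az": 0,"claw": 1},{"dx": 0.5,"dy": -0.14,"dz": -0.02,"ax": 0,"ay": 0,"az": 0,"claw": 1},{"dx": 0.5,"dy": -0.14,"dz": -0.02,"ax": 0,"ay": 0,"az": 0,"claw": 1}]}}

```text
clock: 12.93
eef_pos: [582.6, 242.1, 13.4]
tool_rot: [-1.57, -0.001, -0.276]
force: [-0.0, 0.1, 5.4]
width: 58.7
```

Emit:
{"name": "servo_tool", "arguments": {"increments": [{"dx": 0.05,"dy": -0.01,"dz": 0.03,"ax": 0,"ay": 0,"az": 0,"claw": 1},{"dx": 0.1,"dy": -0.03,"dz": 0.03,"ax": 0,"ay": 0,"az": 0,"claw": 1},{"dx": 0.1,"dy": -0.03,"dz": 0.03,"ax": 0,"ay": 0,"az": 0,"claw": 1}]}}

```text
clock: 13.18
eef_pos: [583.0, 241.9, 13.4]
tool_rot: [-1.571, -0.0, -0.276]
force: [-0.7, -0.5, 4.3]
width: 57.9
```

Emit:
{"name": "servo_tool", "arguments": {"increments": [{"dx": 0.05,"dy": -0.01,"dz": 0,"ax": 0,"ay": 0,"az": 0,"claw": 1},{"dx": 0.1,"dy": -0.03,"dz": 0,"ax": 0,"ay": 0,"az": 0,"claw": 1},{"dx": 0.1,"dy": -0.03,"dz": 0,"ax": 0,"ay": 0,"az": 0,"claw": 1}]}}

```text
clock: 13.43
eef_pos: [583.6, 241.7, 13.4]
tool_rot: [-1.571, 0.0, -0.276]
force: [-0.8, -0.3, 5.3]
width: 58.4
```

Emit:
{"name": "servo_tool", "arguments": {"increments": [{"dx": 0.05,"dy": -0.01,"dz": 0.03,"ax": 0,"ay": 0,"az": 0,"claw": 1},{"dx": 0.1,"dy": -0.03,"dz": 0.03,"ax": 0,"ay": 0,"az": 0,"claw": 1},{"dx": 0.1,"dy": -0.03,"dz": 0.03,"ax": 0,"ay": 0,"az": 0,"claw": 1}]}}

```text
clock: 13.68
eef_pos: [583.6, 241.6, 13.5]
tool_rot: [-1.571, 0.002, -0.275]
force: [-2.5, 1.4, 5.6]
width: 58.7
```

Emit:
{"name": "servo_tool", "arguments": {"increments": [{"dx": 0.05,"dy": -0.01,"dz": 0,"ax": 0,"ay": 0,"az": 0,"claw": 1},{"dx": 0.1,"dy": -0.03,"dz": 0,"ax": 0,"ay": 0,"az": 0,"claw": 1},{"dx": 0.1,"dy": -0.03,"dz": 0,"ax": 0,"ay": 0,"az": 0,"claw": 1}]}}

```text
clock: 13.93
eef_pos: [583.6, 241.6, 13.5]
tool_rot: [-1.572, 0.004, -0.275]
force: [-4.9, 0.3, 6.7]
width: 58.8
```

The x force rises (−4.9 N) while x stays put, so the far short side is on the stop. Next I'll slide toward the long bar.

Emit:
{"name": "servo_tool", "arguments": {"increments": [{"dx": 0.0,"dy": 0.12,"dz": 0.02,"ax": 0,"ay": 0,"az": 0,"claw": 1},{"dx": 0.02,"dy": 0.22,"dz": 0.02,"ax": 0,"ay": 0,"az": 0,"claw": 1},{"dx": 0.04,"dy": 0.3,"dz": 0.02,"ax": 0,"ay": 0,"az": 0,"claw": 1},{"dx": 0.04,"dy": 0.3,"dz": 0.02,"ax": 0,"ay": 0,"az": 0,"claw": 1}]}}

```text
clock: 14.27
eef_pos: [584.5, 244.7, 13.5]
tool_rot: [-1.571, 0.003, -0.275]
force: [-4.4, 0.8, 4.9]
width: 58.3
```

Emit:
{"name": "servo_tool", "arguments": {"increments": [{"dx": 0.02,"dy": 0.05,"dz": 0,"ax": 0,"ay": 0,"az": 0,"claw": 1},{"dx": 0.03,"dy": 0.1,"dz": 0,"ax": 0,"ay": 0,"az": 0,"claw": 1},{"dx": 0.03,"dy": 0.1,"dz": 0,"ax": 0,"ay": 0,"az": 0,"claw": 1}]}}

```text
clock: 14.52
eef_pos: [584.6, 245.3, 13.4]
tool_rot: [-1.572, 0.003, -0.275]
force: [-5.2, 0.7, 6.0]
width: 58.4
```

Emit:
{"name": "servo_tool", "arguments": {"increments": [{"dx": 0.02,"dy": 0.05,"dz": 0,"ax": 0,"ay": 0,"az": 0,"claw": 1},{"dx": 0.02,"dy": 0.1,"dz": 0,"ax": 0,"ay": 0,"az": 0,"claw": 1},{"dx": 0.02,"dy": 0.1,"dz": 0,"ax": 0,"ay": 0,"az": 0,"claw": 1}]}}

```text
clock: 14.77
eef_pos: [584.6, 245.3, 13.5]
tool_rot: [-1.573, 0.004, -0.276]
force: [-5.6, -0.6, 6.9]
width: 58.4
```

Emit:
{"name": "servo_tool", "arguments": {"increments": [{"dx": 0.01,"dy": 0.05,"dz": 0,"ax": 0,"ay": 0,"az": 0,"claw": 1},{"dx": 0.02,"dy": 0.1,"dz": 0,"ax": 0,"ay": 0,"az": 0,"claw": 1},{"dx": 0.02,"dy": 0.1,"dz": 0,"ax": 0,"ay": 0,"az": 0,"claw": 1}]}}

```text
clock: 15.02
eef_pos: [584.6, 245.4, 13.4]
tool_rot: [-1.575, 0.004, -0.277]
force: [-5.2, -2.1, 6.7]
width: 58.4
```

Run:
```python
from h import *
s=read_state();print(s['eef_pos'],s['torque'])
d=cam('scene'); cv2.imwrite('pics/s11.png',cv2.resize(cv2.cvtColor(d['color'],cv2.COLOR_RGB2BGR)[210:310,190:310],None,fx=6,fy=6))
d=cam('top'); cv2.imwrite('pics/t11.png',cv2.resize(cv2.cvtColor(d['color'],cv2.COLOR_RGB2BGR)[185:275,220:310],None,fx=6,fy=6,interpolation=cv2.INTER_CUBIC))
```

```text
[584.6169245  245.37796249  13.42508786] [-0.41340315  1.13918374 -0.05494134]
```

View pics/s11.png

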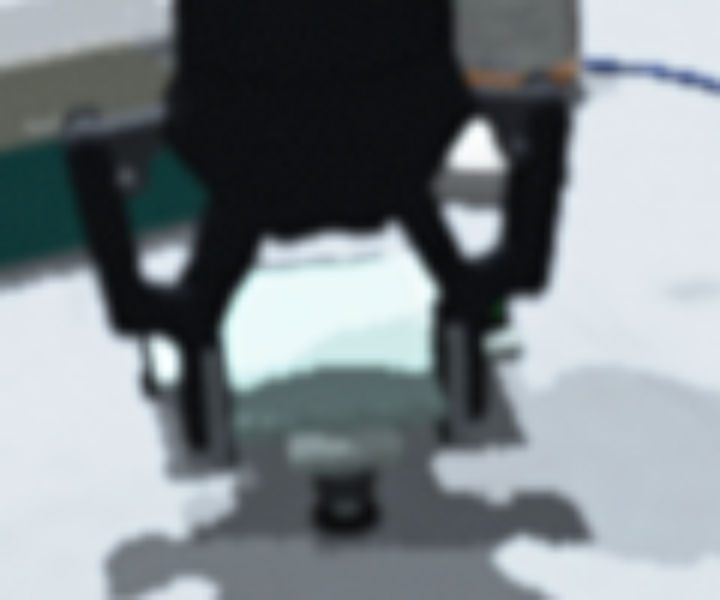

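View pics/t11.png

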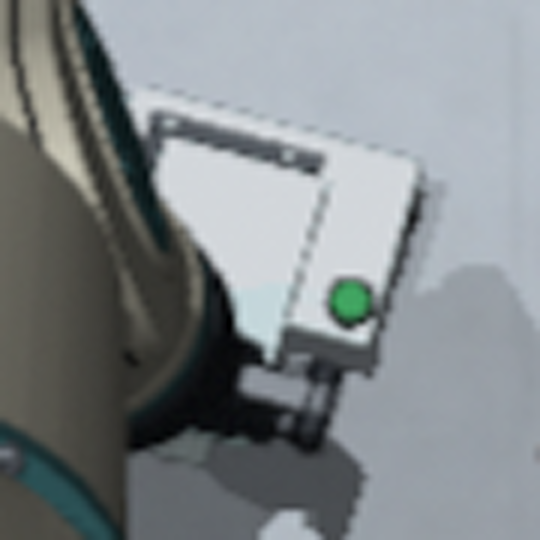

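Emit:
{"name": "servo_tool", "arguments": {"increments": [{"dx": 0,"dy": 0,"dz": 0,"ax": 0,"ay": 0,"az": 0,"claw": -0.45},{"dx": 0,"dy": 0,"dz": 0,"ax": 0,"ay": 0,"az": 0,"claw": -0.5},{"dx": 0,"dy": 0,"dz": 0,"ax": 0,"ay": 0,"az": 0,"claw": -0.55},{"dx": 0,"dy": 0,"dz": 0,"ax": 0,"ay": 0,"az": 0,"claw": -0.6}]}}

```text
clock: 15.45
eef_pos: [587.4, 247.0, 13.6]
tool_rot: [-1.571, -0.001, -0.276]
force: [0.5, 0.2, -0.3]
width: 68.5
```

Emit:
{"name": "servo_tool", "arguments": {"increments": [{"dx": 0,"dy": 0,"dz": 0,"ax": 0,"ay": 0,"az": 0,"claw": -1},{"dx": -0.1,"dy": -0.2,"dz": 0,"ax": 0,"ay": 0,"az": 0,"claw": -1},{"dx": -0.1,"dy": -0.2,"dz": 0.2,"ax": 0,"ay": 0,"az": 0,"claw": -1},{"dx": -0.1,"dy": -0.2,"dz": 1.2,"ax": 0,"ay": 0,"az": 0,"claw": -1},{"dx": -0.1,"dy": -0.2,"dz": 3,"ax": 0,"ay": 0,"az": 0,"claw": -1},{"dx": -0.1,"dy": -0.2,"dz": 6,"ax": 0,"ay": 0,"az": 0,"claw": -1},{"dx": -0.1,"dy": -0.2,"dz": 9,"ax": 0,"ay": 0,"az": 0,"claw": -1},{"dx": -0.1,"dy": -0.2,"dz": 12,"ax": 0,"ay": 0,"az": 0,"claw": -1}]}}

```text
clock: 16.12
eef_pos: [585.8, 244.8, 135.8]
tool_rot: [-1.571, -0.0, -0.276]
force: [0.3, -0.0, 0.0]
width: 85.3
```

Emit:
{"name": "servo_tool", "arguments": {"increments": [{"dx": 2,"dy": -1,"dz": 2,"ax": 0,"ay": 0,"az": 0,"claw": -1},{"dx": 5,"dy": -2,"dz": 4,"ax": 0,"ay": 0,"az": 0,"claw": -1},{"dx": 8,"dy": -3,"dz": 5,"ax": 0,"ay": 0,"az": 0,"claw": -1},{"dx": 9.5,"dy": -3,"dz": 5,"ax": 0,"ay": 0,"az": 0,"claw": -1},{"dx": 9.5,"dy": -3,"dz": 5,"ax": 0,"ay": 0,"az": 0,"claw": -1},{"dx": 9.5,"dy": -3,"dz": 5,"ax": 0,"ay": 0,"az": 0,"claw": -1},{"dx": 9.5,"dy": -3,"dz": 5,"ax": 0,"ay": 0,"az": 0,"claw": -1}]}}

```text
clock: 16.7
eef_pos: [679.5, 215.6, 183.6]
tool_rot: [-1.571, 0.002, -0.275]
force: [0.0, 0.4, -0.2]
width: 85.3
```

Run:
```python
from h import *
import pickle
w=cam('wrist');save(w,'w12');pickle.dump(w,open('w12.pkl','wb'))
cv2.imwrite('pics/w12c.png',cv2.resize(cv2.convertScaleAbs(cv2.cvtColor(w['color'],cv2.COLOR_RGB2BGR)[40:220,220:420],alpha=1.3),None,fx=3.3,fy=3.3,interpolation=cv2.INTER_CUBIC))
d=cam('scene'); cv2.imwrite('pics/s12.png',cv2.resize(cv2.cvtColor(d['color'],cv2.COLOR_RGB2BGR)[210:310,190:310],None,fx=6,fy=6,interpolation=cv2.INTER_CUBIC))
```

```text
(no output)
```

View pics/w12.png

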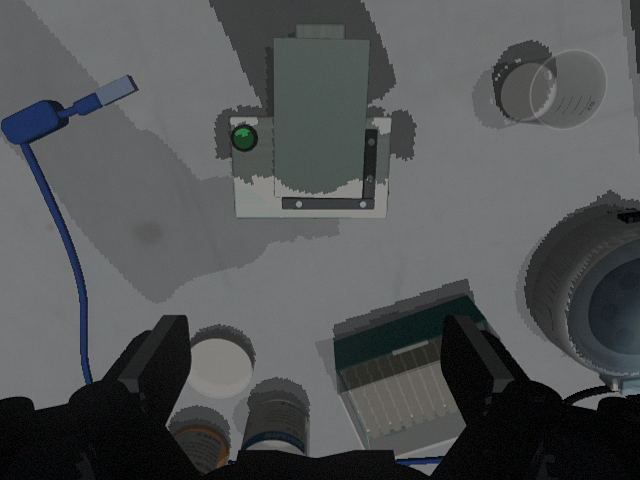

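View pics/s12.png

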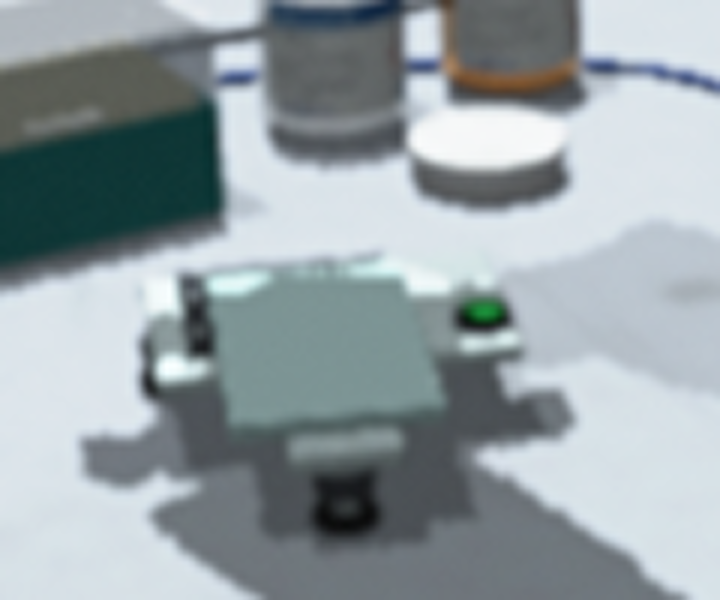

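View pics/w12c.png

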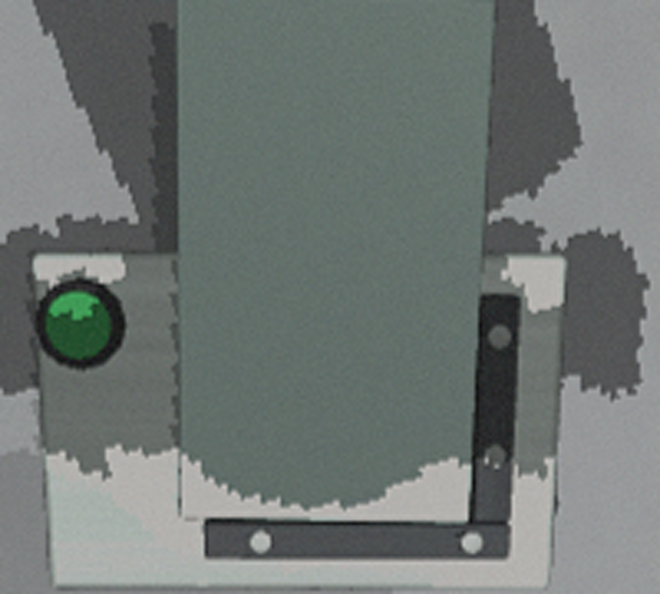

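Run:
```python
from fit import *
w=pickle.load(open('w12.pkl','rb'))
im=cv2.cvtColor(w['color'],cv2.COLOR_RGB2BGR)
g=cv2.cvtColor(im,cv2.COLOR_BGR2GRAY)
print('rows down col 300,340:');print([(r,int(g[r,300]),int(g[r,340])) for r in range(190,206)])
print('cols across rows 140,160,190');print([(c,int(g[140,c]),int(g[160,c]),int(g[188,c])) for c in range(358,372)])
cv2.imwrite('pics/w12d.png',cv2.resize(cv2.convertScaleAbs(im[120:215,265:385],alpha=1.5),None,fx=6,fy=6,interpolation=cv2.INTER_NEAREST))
c=np.array([619.2,235.5]);th=-.275;R=np.array([[np.cos(th),-np.sin(th)],[np.sin(th),np.cos(th)]])
for n,u,v,z in [('NL',274,38,36),('NR',369,40,36),('FL',274.6,196.5,36),('FR',363,197,36),('rearL',236,217,30),('rearR',387,217,30),('barout',374,208,35)]: print(n,R.T@(ray(w,u,v,z)[:2]-c))
```

```text
rows down col 300,340:
[(190, 79, 136), (191, 79, 136), (192, 105, 136), (193, 138, 136), (194, 137, 137), (195, 139, 135), (196, 124, 138), (197, 56, 123), (198, 32, 35), (199, 50, 49), (200, 54, 62), (201, 88, 62), (202, 139, 59), (203, 140, 61), (204, 137, 58), (205, 135, 58)]
cols across rows 140,160,190
[(358, 86, 83, 137), (359, 83, 81, 136), (360, 82, 82, 138), (361, 84, 82, 136), (362, 83, 84, 101), (363, 82, 72, 17), (364, 76, 17, 49), (365, 17, 28, 63), (366, 29, 34, 57), (367, 27, 32, 59), (368, 49, 31, 58), (369, 73, 31, 59), (370, 69, 32, 56), (371, 71, 31, 54)]
NL [-50.73722161 -28.28460092]
NR [-49.57982544  30.30113714]
FL [ 48.65624811 -30.74061408]
FR [49.02580154 29.78583159]
rearL [ 64.69994296 -59.10246769]
rearR [64.73562189 47.93274346]
barout [56.994219   37.76478435]
```

View pics/w12d.png

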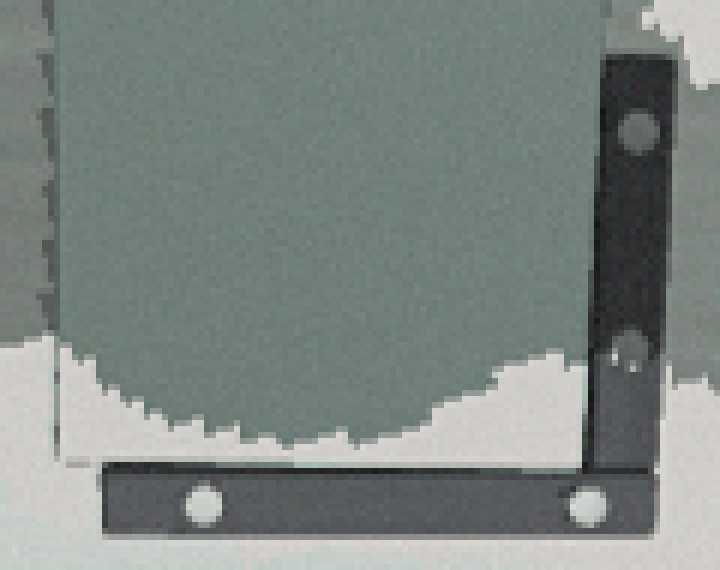

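Plate is in the corner, but the far edge looks turned by about 0.01 rad: the dark gap line is one pixel (about 0.7 mm) wider at the −y end. There is plenty of time, so I'll nudge it snug with closed fingertips, first on the near edge and then on the side.

Emit:
{"name": "servo_tool", "arguments": {"increments": [{"dx": -3,"dy": 0.3,"dz": 0,"ax": 0,"ay": 0,"az": 0,"claw": 1},{"dx": -6,"dy": 0.7,"dz": 0,"ax": 0,"ay": 0,"az": 0,"claw": 1},{"dx": -9.5,"dy": 1.2,"dz": 0,"ax": 0,"ay": 0,"az": 0,"claw": 1},{"dx": -12.5,"dy": 1.6,"dz": -1,"ax": 0,"ay": 0,"az": 0,"claw": 1},{"dx": -13.7,"dy": 1.7,"dz": -4,"ax": 0,"ay": 0,"az": 0,"claw": 1},{"dx": -13.7,"dy": 1.7,"dz": -7,"ax": 0,"ay": 0,"az": 0,"claw": 1},{"dx": -13.7,"dy": 1.7,"dz": -10,"ax": 0,"ay": 0,"az": 0,"claw": 1},{"dx": -13.7,"dy": 1.7,"dz": -10,"ax": 0,"ay": 0,"az": 0,"claw": 1}]}}

```text
clock: 17.47
eef_pos: [538.8, 231.1, 79.2]
tool_rot: [-1.577, 0.008, -0.274]
force: [-1.2, 0.2, 0.2]
width: 0.1
```

Run:
```python
from h import *
s=read_state();print(s['eef_pos'],s['width'])
c=np.array([619.2,235.5]);th=-.275;R=np.array([[np.cos(th),-np.sin(th)],[np.sin(th),np.cos(th)]])
print(R.T@(s['eef_pos'][:2]-c))
w=cam('wrist');save(w,'w13')
```

```text
[538.84556679 231.12076891  79.2003251 ] 0.13440957841225676
[-76.14596447 -26.03468255]
```

View pics/w13.png

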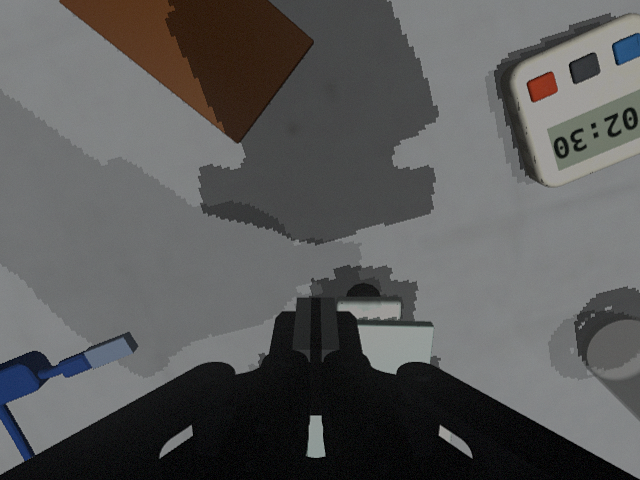

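Emit:
{"name": "servo_tool", "arguments": {"increments": [{"dx": 0,"dy": 0,"dz": -2,"ax": 0,"ay": 0,"az": 0,"claw": 1},{"dx": 0,"dy": 0,"dz": -4,"ax": 0,"ay": 0,"az": 0,"claw": 1},{"dx": 0,"dy": 0,"dz": -5.3,"ax": 0,"ay": 0,"az": 0,"claw": 1},{"dx": 0,"dy": 0,"dz": -5.5,"ax": 0,"ay": 0,"az": 0,"claw": 1},{"dx": 0.3,"dy": -0.08,"dz": -5.5,"ax": 0,"ay": 0,"az": 0,"claw": 1},{"dx": 0.6,"dy": -0.16,"dz": -5.5,"ax": 0,"ay": 0,"az": 0,"claw": 1},{"dx": 0.6,"dy": -0.16,"dz": -5.5,"ax": 0,"ay": 0,"az": 0,"claw": 1}]}}

```text
clock: 18.1
eef_pos: [552.0, 230.3, 30.3]
tool_rot: [-1.569, -0.003, -0.277]
force: [-0.1, -1.1, 1.1]
width: -0.2
```

Emit:
{"name": "servo_tool", "arguments": {"increments": [{"dx": 0.05,"dy": -0.01,"dz": 0,"ax": 0,"ay": 0,"az": 0,"claw": 1},{"dx": 0.1,"dy": -0.03,"dz": 0,"ax": 0,"ay": 0,"az": 0,"claw": 1},{"dx": 0.15,"dy": -0.04,"dz": 0,"ax": 0,"ay": 0,"az": 0,"claw": 1},{"dx": 0.15,"dy": -0.04,"dz": 0,"ax": 0,"ay": 0,"az": 0,"claw": 1}]}}

```text
clock: 18.43
eef_pos: [551.6, 230.0, 29.1]
tool_rot: [-1.57, -0.0, -0.276]
force: [1.2, -0.1, -0.1]
width: 0.1
```

Emit:
{"name": "servo_tool", "arguments": {"increments": [{"dx": 0.05,"dy": -0.01,"dz": 0,"ax": 0,"ay": 0,"az": 0,"claw": 1},{"dx": 0.1,"dy": -0.03,"dz": 0,"ax": 0,"ay": 0,"az": 0,"claw": 1},{"dx": 0.1,"dy": -0.03,"dz": 0,"ax": 0,"ay": 0,"az": 0,"claw": 1}]}}

```text
clock: 18.68
eef_pos: [552.5, 229.6, 28.8]
tool_rot: [-1.571, -0.0, -0.276]
force: [-0.5, 0.7, 0.0]
width: 0.2
```

Emit:
{"name": "servo_tool", "arguments": {"increments": [{"dx": 0.05,"dy": -0.01,"dz": 0,"ax": 0,"ay": 0,"az": 0,"claw": 1},{"dx": 0.1,"dy": -0.03,"dz": 0,"ax": 0,"ay": 0,"az": 0,"claw": 1},{"dx": 0.1,"dy": -0.03,"dz": 0,"ax": 0,"ay": 0,"az": 0,"claw": 1}]}}

```text
clock: 18.93
eef_pos: [553.5, 229.2, 28.8]
tool_rot: [-1.571, -0.0, -0.276]
force: [-0.3, -0.2, -0.3]
width: -0.0
```

Emit:
{"name": "servo_tool", "arguments": {"increments": [{"dx": 0.05,"dy": -0.01,"dz": 0,"ax": 0,"ay": 0,"az": 0,"claw": 1},{"dx": 0.1,"dy": -0.03,"dz": 0,"ax": 0,"ay": 0,"az": 0,"claw": 1},{"dx": 0.1,"dy": -0.03,"dz": 0,"ax": 0,"ay": 0,"az": 0,"claw": 1}]}}

```text
clock: 19.18
eef_pos: [553.9, 229.1, 28.7]
tool_rot: [-1.571, 0.001, -0.276]
force: [-1.6, 0.1, -0.2]
width: -0.1
```

Emit:
{"name": "servo_tool", "arguments": {"increments": [{"dx": 0.05,"dy": -0.01,"dz": 0,"ax": 0,"ay": 0,"az": 0,"claw": 1},{"dx": 0.1,"dy": -0.03,"dz": 0,"ax": 0,"ay": 0,"az": 0,"claw": 1},{"dx": 0.1,"dy": -0.03,"dz": 0,"ax": 0,"ay": 0,"az": 0,"claw": 1}]}}

```text
clock: 19.43
eef_pos: [553.9, 229.0, 28.5]
tool_rot: [-1.572, 0.003, -0.275]
force: [-4.8, 1.1, 1.5]
width: 0.2
```

Emit:
{"name": "servo_tool", "arguments": {"increments": [{"dx": 0.05,"dy": -0.01,"dz": 0,"ax": 0,"ay": 0,"az": 0,"claw": 1},{"dx": 0.1,"dy": -0.03,"dz": 0,"ax": 0,"ay": 0,"az": 0,"claw": 1},{"dx": 0.1,"dy": -0.03,"dz": 0,"ax": 0,"ay": 0,"az": 0,"claw": 1}]}}

```text
clock: 19.68
eef_pos: [553.9, 228.8, 28.3]
tool_rot: [-1.572, 0.004, -0.275]
force: [-7.3, 1.5, 0.8]
width: -0.1
```

Emit:
{"name": "servo_tool", "arguments": {"increments": [{"dx": -0.7,"dy": 0.2,"dz": 0,"ax": 0,"ay": 0,"az": 0,"claw": 1},{"dx": -1.3,"dy": 0.4,"dz": 1,"ax": 0,"ay": 0,"az": 0,"claw": 1},{"dx": -1.3,"dy": 0.4,"dz": 4,"ax": 0,"ay": 0,"az": 0,"claw": 1},{"dx": 0,"dy": -1,"dz": 6,"ax": 0,"ay": 0,"az": 0,"claw": 1},{"dx": 3,"dy": -2.5,"dz": 6,"ax": 0,"ay": 0,"az": 0,"claw": 1},{"dx": 6,"dy": -4.2,"dz": 5,"ax": 0,"ay": 0,"az": 0,"claw": 1},{"dx": 8.1,"dy": -5.2,"dz": 5,"ax": 0,"ay": 0,"az": 0,"claw": 1},{"dx": 8.1,"dy": -5.2,"dz": 5,"ax": 0,"ay": 0,"az": 0,"claw": 1}]}}

```text
clock: 20.35
eef_pos: [643.8, 171.1, 80.2]
tool_rot: [-1.571, -0.009, -0.282]
force: [1.2, -0.8, 0.2]
width: -0.1
```

Emit:
{"name": "servo_tool", "arguments": {"increments": [{"dx": 0,"dy": 0,"dz": 0,"ax": 0,"ay": 0,"az": 0,"claw": 1}]}}

```text
clock: 20.43
eef_pos: [639.1, 174.9, 79.6]
tool_rot: [-1.57, -0.003, -0.279]
force: [-0.2, 0.7, 0.1]
width: 0.1
```

Run:
```python
from h import *
s=read_state();print(s['eef_pos'],s['width'])
c=np.array([619.2,235.5]);th=-.275;R=np.array([[np.cos(th),-np.sin(th)],[np.sin(th),np.cos(th)]])
print(R.T@(s['eef_pos'][:2]-c))
w=cam('wrist');save(w,'w14')
```

```text
[639.12884906 174.85371697  79.63634203] 0.08901845039668257
[ 35.64833889 -52.95589301]
```

View pics/w14.png

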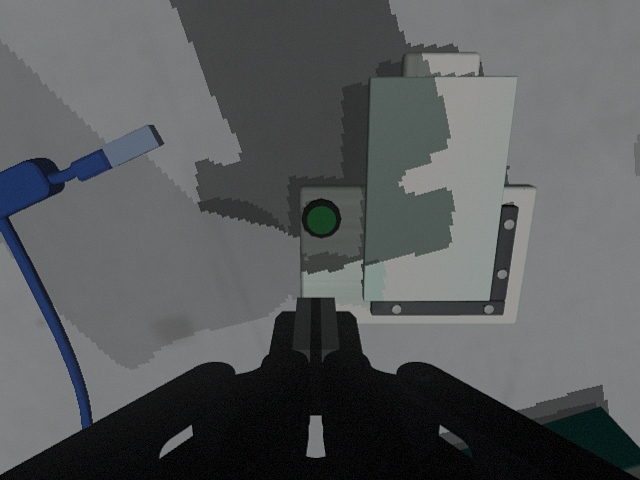

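Emit:
{"name": "servo_tool", "arguments": {"increments": [{"dx": 0,"dy": 0,"dz": -2,"ax": 0,"ay": 0,"az": 0,"claw": 1},{"dx": 0,"dy": 0,"dz": -3.5,"ax": 0,"ay": 0,"az": 0,"claw": 1},{"dx": 0,"dy": 0,"dz": -4.3,"ax": 0,"ay": 0,"az": 0,"claw": 1},{"dx": 0,"dy": 0,"dz": -4.5,"ax": 0,"ay": 0,"az": 0,"claw": 1},{"dx": 0,"dy": 0,"dz": -4.5,"ax": 0,"ay": 0,"az": 0,"claw": 1},{"dx": 0,"dy": 0,"dz": -4.5,"ax": 0,"ay": 0,"az": 0,"claw": 1}]}}

```text
clock: 20.98
eef_pos: [637.6, 177.0, 34.6]
tool_rot: [-1.57, -0.001, -0.275]
force: [-0.2, -0.6, 0.5]
width: -0.4
```

Emit:
{"name": "servo_tool", "arguments": {"increments": [{"dx": 0,"dy": 0,"dz": -0.1,"ax": 0,"ay": 0,"az": 0,"claw": 1},{"dx": 0.07,"dy": 0.25,"dz": -0.13,"ax": 0,"ay": 0,"az": 0,"claw": 1},{"dx": 0.16,"dy": 0.55,"dz": -0.13,"ax": 0,"ay": 0,"az": 0,"claw": 1},{"dx": 0.22,"dy": 0.8,"dz": -0.13,"ax": 0,"ay": 0,"az": 0,"claw": 1},{"dx": 0.22,"dy": 0.8,"dz": -0.13,"ax": 0,"ay": 0,"az": 0,"claw": 1}]}}

```text
clock: 21.4
eef_pos: [639.9, 185.8, 32.8]
tool_rot: [-1.57, -0.0, -0.275]
force: [-0.3, 0.2, -0.3]
width: 0.2
```

Run:
```python
from h import *
w=cam('wrist');cv2.imwrite('pics/w15.png',cv2.resize(cv2.cvtColor(w['color'],cv2.COLOR_RGB2BGR)[200:380,240:440],None,fx=3.3,fy=3.3))
```

```text
(no output)
```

View pics/w15.png

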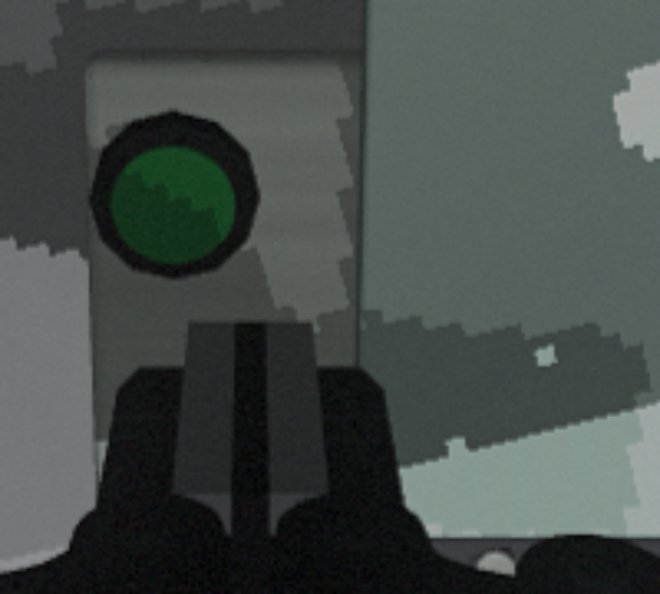

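Emit:
{"name": "servo_tool", "arguments": {"increments": [{"dx": 0.04,"dy": 0.12,"dz": 0,"ax": 0,"ay": 0,"az": 0,"claw": 1},{"dx": 0.07,"dy": 0.24,"dz": 0,"ax": 0,"ay": 0,"az": 0,"claw": 1},{"dx": 0.08,"dy": 0.29,"dz": 0,"ax": 0,"ay": 0,"az": 0,"claw": 1},{"dx": 0.08,"dy": 0.29,"dz": 0,"ax": 0,"ay": 0,"az": 0,"claw": 1}]}}

```text
clock: 21.78
eef_pos: [640.4, 187.5, 32.5]
tool_rot: [-1.571, 0.0, -0.276]
force: [-0.7, 0.0, -0.4]
width: -0.1
```

Emit:
{"name": "servo_tool", "arguments": {"increments": [{"dx": 0.01,"dy": 0.05,"dz": 0,"ax": 0,"ay": 0,"az": 0,"claw": 1},{"dx": 0.03,"dy": 0.1,"dz": 0,"ax": 0,"ay": 0,"az": 0,"claw": 1},{"dx": 0.03,"dy": 0.1,"dz": 0,"ax": 0,"ay": 0,"az": 0,"claw": 1}]}}

```text
clock: 22.03
eef_pos: [640.7, 188.4, 32.5]
tool_rot: [-1.571, 0.0, -0.276]
force: [-0.7, 1.7, 0.1]
width: 0.0
```

Emit:
{"name": "servo_tool", "arguments": {"increments": [{"dx": 0.01,"dy": 0.05,"dz": 0,"ax": 0,"ay": 0,"az": 0,"claw": 1},{"dx": 0.03,"dy": 0.1,"dz": 0,"ax": 0,"ay": 0,"az": 0,"claw": 1},{"dx": 0.03,"dy": 0.1,"dz": 0,"ax": 0,"ay": 0,"az": 0,"claw": 1}]}}

```text
clock: 22.28
eef_pos: [641.0, 189.5, 32.5]
tool_rot: [-1.571, 0.0, -0.276]
force: [-0.9, 0.2, -0.2]
width: -0.3
```

Emit:
{"name": "servo_tool", "arguments": {"increments": [{"dx": 0.01,"dy": 0.05,"dz": 0,"ax": 0,"ay": 0,"az": 0,"claw": 1},{"dx": 0.03,"dy": 0.1,"dz": 0,"ax": 0,"ay": 0,"az": 0,"claw": 1},{"dx": 0.03,"dy": 0.1,"dz": 0,"ax": 0,"ay": 0,"az": 0,"claw": 1}]}}

```text
clock: 22.53
eef_pos: [641.4, 190.5, 32.5]
tool_rot: [-1.571, -0.0, -0.276]
force: [0.0, -0.3, 0.2]
width: -0.1
```

Emit:
{"name": "servo_tool", "arguments": {"increments": [{"dx": 0.01,"dy": 0.05,"dz": 0,"ax": 0,"ay": 0,"az": 0,"claw": 1},{"dx": 0.03,"dy": 0.1,"dz": 0,"ax": 0,"ay": 0,"az": 0,"claw": 1},{"dx": 0.03,"dy": 0.1,"dz": 0,"ax": 0,"ay": 0,"az": 0,"claw": 1}]}}

```text
clock: 22.78
eef_pos: [641.5, 190.9, 32.4]
tool_rot: [-1.572, 0.0, -0.276]
force: [-0.2, -1.0, 0.2]
width: -0.0
```

Emit:
{"name": "servo_tool", "arguments": {"increments": [{"dx": 0.01,"dy": 0.05,"dz": 0,"ax": 0,"ay": 0,"az": 0,"claw": 1},{"dx": 0.03,"dy": 0.1,"dz": 0,"ax": 0,"ay": 0,"az": 0,"claw": 1},{"dx": 0.03,"dy": 0.1,"dz": 0,"ax": 0,"ay": 0,"az": 0,"claw": 1}]}}

```text
clock: 23.03
eef_pos: [641.5, 191.0, 32.3]
tool_rot: [-1.573, 0.001, -0.276]
force: [-0.8, -4.0, -0.0]
width: -0.2
```

Emit:
{"name": "servo_tool", "arguments": {"increments": [{"dx": 0.02,"dy": 0.06,"dz": 0,"ax": 0,"ay": 0,"az": 0,"claw": 1},{"dx": 0.02,"dy": 0.06,"dz": 0,"ax": 0,"ay": 0,"az": 0,"claw": 1},{"dx": -0.1,"dy": -0.4,"dz": 0,"ax": 0,"ay": 0,"az": 0,"claw": 1},{"dx": -0.3,"dy": -1.1,"dz": 0,"ax": 0,"ay": 0,"az": 0,"claw": 1},{"dx": -0.3,"dy": -1.1,"dz": 2,"ax": 0,"ay": 0,"az": 0,"claw": 1},{"dx": 0,"dy": -1,"dz": 6,"ax": 0,"ay": 0,"az": 0,"claw": 1},{"dx": 1,"dy": 0,"dz": 10,"ax": 0,"ay": 0,"az": 0,"claw": 1},{"dx": 2,"dy": 1,"dz": 14,"ax": 0,"ay": 0,"az": 0,"claw": 1}]}}

```text
clock: 23.7
eef_pos: [661.5, 201.9, 172.8]
tool_rot: [-1.57, 0.0, -0.277]
force: [2.2, 0.2, -0.7]
width: -0.1
```

Emit:
{"name": "servo_tool", "arguments": {"increments": [{"dx": 1,"dy": 1.5,"dz": 0.8,"ax": 0,"ay": 0,"az": 0,"claw": 1},{"dx": 1.8,"dy": 2.2,"dz": 0.8,"ax": 0,"ay": 0,"az": 0,"claw": 1},{"dx": 1.8,"dy": 2.2,"dz": 0.8,"ax": 0,"ay": 0,"az": 0,"claw": 1},{"dx": 1.8,"dy": 2.2,"dz": 0.8,"ax": 0,"ay": 0,"az": 0,"claw": 1},{"dx": 1.8,"dy": 2.2,"dz": 0.8,"ax": 0,"ay": 0,"az": 0,"claw": 1}]}}

```text
clock: 24.12
eef_pos: [678.5, 222.9, 178.0]
tool_rot: [-1.572, 0.002, -0.276]
force: [-0.6, 1.0, 0.4]
width: -0.1
```

Run:
```python
from h import *
import pickle
w=cam('wrist');save(w,'w16');pickle.dump(w,open('w16.pkl','wb'));print(read_state()['eef_pos'])
c=np.array([619.2,235.5]);th=-.275;R=np.array([[np.cos(th),-np.sin(th)],[np.sin(th),np.cos(th)]])
q=[proj(w,list(R@p+c)+[36]) for p in [(-50,-30),(50,30)]];print(q)
im=cv2.convertScaleAbs(cv2.cvtColor(w['color'],cv2.COLOR_RGB2BGR),alpha=1.4)
x,y=q[1].astype(int)
cv2.imwrite('pics/w16c.png',cv2.resize(im[y-75:y+25,x-100:x+25],None,fx=6,fy=6,interpolation=cv2.INTER_NEAREST))
t=cam('top');save(t,'t16')
```

```text
[678.54546296 222.67145527 178.02762722]
[array([259.29273513,  43.50971011]), array([354.10616635, 204.49693076])]
```

View pics/w16.png

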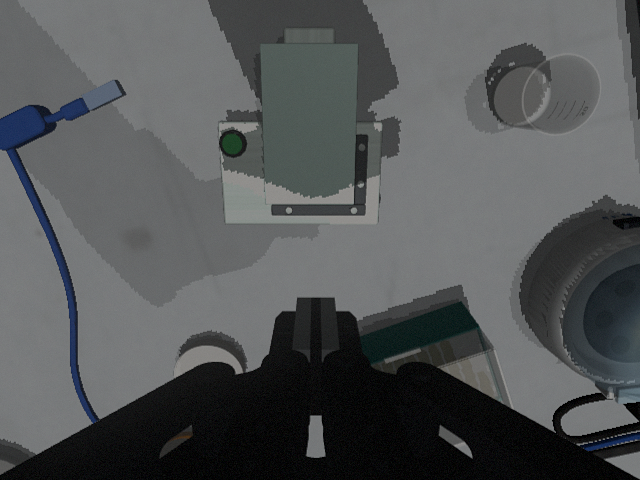

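View pics/w16c.png

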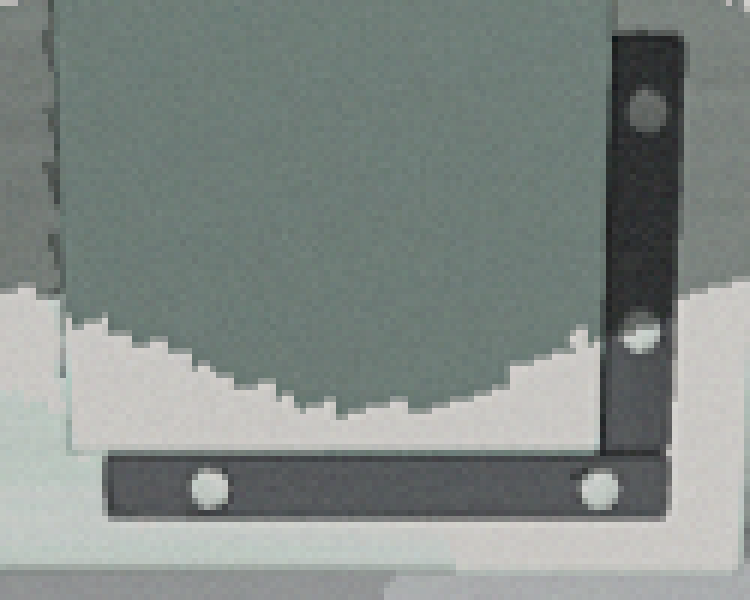

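View pics/t16.png

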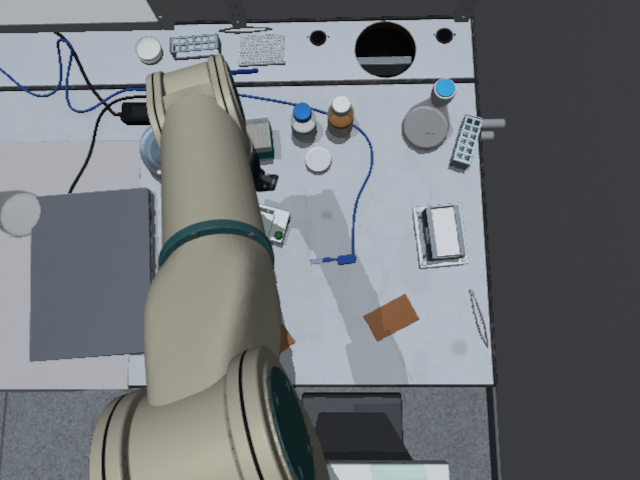

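The far edge now runs parallel to the short bar with no wedge, and the long side lies along the other bar. The tool is clear, so I'll hand in.

Run:
```python
from h import *
import pickle
d=cam('scene');a=pickle.load(open('scene0.pkl','rb'))['color']
for n,(r0,r1,c0,c1) in dict(timer=(312,356,158,220),beaker=(262,308,138,174),mag=(205,260,375,455)).items(): print(n,np.abs(d['color'][r0:r1,c0:c1].astype(int)-a[r0:r1,c0:c1]).mean())
s=read_state();print(s['force'],s['clock']); print(finish_job())
```

```text
timer 10.480571847507331
beaker 11.607286634460548
mag 8.933181818181819
[-0.63393568 -1.15192771 -0.239113  ] 24.2667
the job is handed in; nothing more can be done
None
```

The top glass plate now lies flat on the levelling table, in the corner of the L-shaped stop. I handed the job in at 24.3 s of the 48 s allowed.

- **Dispensing:** I pressed on the plate with closed fingertips at 6–8 N and dragged it 41 mm out through the slot. I then pinched it across its 60 mm and pulled it clear. The camera shows the magazine still stacked, with the next plate risen into place.
- **Placing:** I carried the plate over and lowered it until it touched the table. I slid it against the short bar and then the long bar, and let go with it resting on the table.
- **Nudging:** My first look after release showed the plate turned by about 0.01 rad, leaving a gap of about 0.7 mm at one end of the short bar. I nudged it with closed fingertips, to 7 N on the near end and at least 4 N on the side, and each time it stopped firmly.

**Last checks:** The final wrist picture shows both edges parallel to the bars with no visible gap. The tool was clear and touching nothing.

**Bystanders:** In the last pictures the beaker and petri dish look where they were. The arm hides the timer in the final top view, and the tool was not seen to touch it. My before-and-after comparison of the scene picture settled nothing. It differed by about 9–12 grey levels at the timer, at the beaker and also at the fixed magazine, probably from changed shadows.

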